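# Set up a flatted bar for a hardness reading on an indexing slide

### The arm

A 7-joint arm with a two-finger parallel gripper is mounted at the origin on a cart in front of the work surface, level with it; the furniture and walls round the work are solid. World frame = base frame: x ahead of the robot, y to its left, z up, the work surface at z = 0. Lengths are in m, angles in rad, forces in N, time in s.
With the tool pointing down it reaches from about 0.4 to 0.875 m from the base axis. Payload 19.3 kg.
Tool frame: the origin (TCP) lies between the finger pads; the fingertips stand bot.tcp_to_tips ahead of it and the grasp point (between the pads) lies 3 mm ahead of it (bot.tcp_to_tips is the distance from the TCP to the fingertips, in m); x points along the fingers, y is the direction in which the jaws open and shut, and the axes are right-handed (so a half turn about x gives the same grasp; the last joint's range is limited). The gripper opens to 85 mm and grips with 20 to 120 N. Pads are 22 mm wide; open, the fingers measure 114 mm over their backs; the gripper's body (76 mm by 85 mm) begins 54 mm behind the grasp point. The pads swing forward as they close: fully open they stand 13 mm farther back than shut.
Start: joints at [-1.252, 0.521, -0.036, 1.599, 0.021, 1.021, -0.113], TCP at [0.237, 0.578, 0.253] pointing down, gripper open.
Joint ranges: [-2.91, 2.91], [-0.3, 2.13], [-1.5, 1.42], [0.17, 2.43], [-1.26, 4.41], [0.16, 1.93], [-2.52, 2.52]. Speed limits (rad/s): [1.89, 1.89, 2.39, 2.39, 3.01, 3.01, 3.01].

### API

Orientations are given as [roll, pitch, yaw] about the fixed x, y, z axes, in that order (R = Rz(yaw) Ry(pitch) Rx(roll)).
In Python, from workcell import bot, eyes gives the robot as it stands. The module is installed in compiled form; this text tells all that it offers.
- The arm moves only by the tool step_arm, never from a script. Its argument "targets" is a list that holds one entry, the list of rows, each a list of 7 numbers: the shift along the tool's x, y, z in cm, then the turn, a rotation vector about the tool's x, y, z in rad, then the opening, from 0 (shut) to 1 (fully open). A call has 1 to 10 rows; each row is the pose to reach, as a shift and turn from the pose measured when the call began, along the tool's axes at that moment; what a row does not reach only later rows make up. A row lasts 1/10 s, in which the tool goes at most 50 mm and 8.59 degrees, less where a joint would pass 70% of its speed; a pose out of reach is approached as far as the arm can. A call with a gripper value outside its range is refused whole. The fingers move at their own pace and stop on an object; "grip_force" is the grip in N (left out, the last holds). Time passes only in rows, so rows that repeat a pose let the fingers close. It gives the time, the measured TCP pose, the force and the opening at its end, in the units of the state.
- bot.observe(): the state, without advancing time (a new reading comes with each control period).
- eyes.grab_frame(name): name is "scene" or "top" or "wrist"; returns the picture (420x560x3 uint8, red, green, blue); there is no depth.
- eyes.get_calibration(name): a dict with "fx", "fy", "cx", "cy" (pixels), "camera_from_world" (4x4, takes a point from world to camera coordinates); the wrist camera has in their place "hand_eye" (4x4, takes a point from camera to tool coordinates, whose origin is the TCP and whose axes are the tool frame's). Camera axes: x right, y down, z forward; pixel columns grow to the right and rows downward; lengths in m; the calibration is good to about 2 mm. The wrist camera is an equidistant fisheye: a pixel r from the principal point sees the ray r / f radians off the axis. A picture is of the moment at which its call begins: read the wrist's pose just before it. get_calibration takes no time and is no camera call.
- bot.job_done(): hands the job in, once; it reports no verdict.
The state is a dict: "clock": time; "qpos": joint angles; "qd": joint speeds; "joint_efforts": joint torques, N m; "position": TCP position; "tool_rot": TCP orientation; "force": force on the tool from outside, world axes, zero at the start; "moment": the same for the moment, N m; "grip_width": finger opening in m.
Only numpy, scipy, OpenCV 4.12 (cv2) and the standard library are available. Lean on these libraries where they do the work, as an engineer would, in place of code of your own. Each camera call takes 0.05 s, during which the arm holds its last target.

### The job

Get the flatted bar ready for its hardness reading: take the round bar with the flat ground along it out of the wooden stand, lay it across the two V-blocks on the slide's carriage at the loading end, and turn it until its flat faces straight up. Then push the carriage along the rail by its knob until it clicks into the next station, the first one under the loading arm, without running on past it, and lower the arm by its handle so that the ball rests on the flat. Leave the plain bar in the stand, and the other things on the bench where they are.

Things in the scene. Friction and masses are not known exactly. Their poses are not given: they have to be found in the camera images.
- flat_bar_centre (a point): Centre (on the axis, half-way along) of the loose aluminium bar to be tested: round, 30 mm diameter, 150 mm long, about 0.3 kg, one flat 18 mm wide ground along its whole length, 12 mm from the axis. y axis along the bar, z axis straight out of the flat. Both ends are alike, either way round will do. It starts in either place of the stand, flat turned well away from up
- plain_bar_centre (a point): Centre of the other loose bar in the stand, same metal and size (30 x 150 mm) but round all the way; y axis along the bar. It stays in the stand
- bar_stand: Fixed wooden stand, 192 x 116 mm; carries the two bars parallel to its y axis, at x = +50 and -50 mm in its frame, axes 56 mm above the bench, 46 mm above its base board. Its notched end boards (14 mm thick, 42 mm either side of the middle along y) reach 4 mm below the bars' axes; the 70 mm between them is open down to the base board. Origin: middle of its underside
- carriage (a joint): Travel (m) of the carriage along +y of seat from the loading station, away from the push knob. Spring detents hold it at 0 (loading station, its start), 0.110 (next station, first under the loading arm) and 0.140 (second, not wanted). About 10 N frees it from a detent, about 2 N moves it in between; a detent draws it in from about 4 mm either side
- seat (a point): Where the bar's centre belongs on the carriage: y axis along rail and bar, towards the loading arm; z up. 94 mm above the bench, 46 mm above the carriage plate (84 mm wide). Two V-blocks (90 degree V, 56 mm wide, 30 mm long, tops 4 mm below the bar's axis) are centred 47 mm either side along y; the 64 mm between them is open down to the plate. Moves with the carriage
- push_knob (a point): Middle of the black upright push knob on the carriage, 105 mm behind seat (towards its -y): 25 mm diameter, 32 mm tall, top 104 mm and underside 72 mm above the bench, on a 15 mm stem. 17 mm lie between it and the end of a bar centred in the V-blocks. Axes as seat
- loading_arm (a joint): Angle (rad) of the loading arm about its level hinge behind the rail: 0 = level, its ball just resting on an upward flat of the bar. Starts raised at 0.65 to 0.8 (stop at 1.25). Stiff hinge: above 0.55 it stays where it is left; pushed below 0.4 or so (2 to 5 N down on the handle) it sinks on under its dead weight, damped, in 1 to 3 s, and stays down. On the bar's round it would stop near 0.025
- handle (a point): Middle of the arm's cross handle at its free end: a bar 80 mm long along its y axis (level, parallel to the rail), with a 20 mm thick black grip, 26 mm long, at each end, centred 27 mm either side of the middle; the middle itself is a 20 mm thick block. 200 mm from the hinge; about 0.27 m above the bench when raised, 0.14 m when the arm is level
- hinge_centre (a point): Centre of the arm's hinge on its column, 140 mm above the bench, 120 mm behind the rail's middle line (towards +x of this frame). Its y axis is the hinge axis, parallel to the rail; at angle a the handle lies 200 mm x cos(a) in front of it (towards -x of this frame) and 200 mm x sin(a) above it
- stopwatch: Black digital stopwatch, 73 x 62 x 18 mm, lying in front of the slide; stays where it is
- screwdriver: Screwdriver, 190 mm long, lying in front of the slide; stays where it is
- tape_roll: Roll of cloth tape, 68 mm across, 24 mm high, between the stand and the back of the bench; stays where it is
Not all that is in view belongs to the job. Leave any turquoise look-alike of the part that bears flat_bar_centre alone.

How it is judged:
On the way, in this order (a step that is already met when the one before it is completed fails the run):
1. the flatted bar lies released in both V-blocks of the carriage, flat up, with the carriage still at the loading station and the arm raised (z of flat_bar_centre in the frame of seat between -0.004 and 0.004 m and horizontal distance between flat_bar_centre and seat below 0.014 m and angle between the y axis of flat_bar_centre and the y axis of seat, either way round below 0.06 rad and angle between flat_bar_centre's own z axis and vertical below 0.17 rad and contact force between the fingers and flat_bar below 0.1 N and value of joint carriage below 0.02 m and value of joint loading_arm above 0.4 rad), for 0.2 s.
2. the carriage stands in the next station's detent, the bar still in the V-blocks with its flat up, the arm still raised (value of joint carriage between 0.1065 and 0.1135 m and value of joint loading_arm above 0.4 rad and horizontal distance between flat_bar_centre and seat below 0.014 m and angle between flat_bar_centre's own z axis and vertical below 0.17 rad), for 0.2 s.
At the end, for the whole second after the job is handed in: The flatted bar lies at rest in both V-blocks within 14 mm of the seat point, flat up within 10 degrees; the carriage is in the next station's detent (0.110 m, within 3.5 mm); the arm is down with its ball on the flat (angle between -0.02 and 0.014) (value of joint loading_arm between -0.02 and 0.014 rad and value of joint carriage between 0.1065 and 0.1135 m and z of flat_bar_centre in the frame of seat between -0.004 and 0.004 m and horizontal distance between flat_bar_centre and seat below 0.014 m and angle between the y axis of flat_bar_centre and the y axis of seat, either way round below 0.06 rad and angle between flat_bar_centre's own z axis and vertical below 0.17 rad and linear speed of flat_bar below 0.02 m/s); the robot touches nothing.
It fails at once if the carriage is run on to the second station (value of joint carriage above 0.128 m).
It fails at once if the plain bar is moved by more than 15 mm (distance of plain_bar_centre from where it was at the start of the episode above 0.015 m).
It fails at once if the stopwatch, the screwdriver or the tape is moved by more than 30 mm (distance of any of stopwatch, screwdriver, tape_roll from where it was at the start of the episode above 0.03 m).
It also fails if it takes over 72 s, if anything falls off the work surface, if the arm or the gripper's body presses on something with over 40 N, if the wrist force passes 120 N, or if a joint passes its speed limit or range.

## Working session

There is one attempt and no reset: what is moved stays moved. The work goes in short steps, Python scripts to look and compute and a tool call to move; the robot and the scene stay as the last step left them, time stands still between calls to the robot, and variables do not carry over. Pictures are saved under pics/ and viewed, and the job is handed in when it is done.

Besides the shell and the picture viewer there is one more tool, called as name([rows], argument=value, ...), one row to a line, values as JSON. step_arm: Moves the arm, as the interface text tells. Its arguments: {"type":"object","properties":{"targets":{"type":"array","items":{"type":"array","items":{"type":"array","items":{"type":"number"}}}},"grip_force":{"type":"number"}},"required":["targets"]}

```bash
ls; mkdir -p pics; python3 - <<'E'
from workcell import bot, eyes
import cv2
print(bot.observe(), bot.tcp_to_tips)
for n in ["scene","top","wrist"]:
    c=eyes.get_calibration(n); print(n,c)
    im=eyes.grab_frame(n); cv2.imwrite(f"pics/{n}0.png",cv2.cvtColor(im,cv2.COLOR_RGB2BGR))
print(bot.observe()["clock"])
E
```

```text
pics
{'clock': 0.0, 'qpos': array([-1.25218883,  0.52201909, -0.0363126 ,  1.60001033,  0.02118183,
        1.02106075, -0.11279536]), 'qd': array([-1.03543365e-03, -8.68605815e-04,  4.95500577e-04,  6.48865787e-05,
       -6.41886482e-04,  4.88703354e-04,  1.17374120e-03]), 'joint_efforts': array([ 2.23169613e-03, -9.27101970e+01,  1.98080041e+00, -3.69906664e+01,
        1.78648077e-02,  8.53330566e-03,  7.63592283e-07]), 'position': array([0.23684771, 0.57805393, 0.25272187]), 'tool_rot': array([-1.50773187,  1.56968309, -1.89656699]), 'force': array([-0.30622794, -1.06100848, -0.47942688]), 'moment': array([-0.0191137 ,  0.01547098,  0.00314324]), 'grip_width': 0.08549185044954266} 0.022
scene {'fx': 437.7313766123954, 'fy': 437.7313766123954, 'cx': 275.71518381650526, 'cy': 206.5814071095445, 'camera_from_world': array([[ 0.06892643, -0.99759709, -0.00701441, -0.35957061],
       [-0.67135496, -0.04118246, -0.73999089,  0.43615136],
       [ 0.73792388,  0.05571409, -0.67258032,  0.92340528],
       [ 0.        ,  0.        ,  0.        ,  1.        ]])}
top {'fx': 476.9810335888174, 'fy': 476.9810335888174, 'cx': 282.32428038983136, 'cy': 201.69446891554173, 'camera_from_world': array([[ 0.01233162, -0.99989808,  0.00719419, -0.32987933],
       [-0.9909922 , -0.01318065, -0.13326937,  0.52599979],
       [ 0.13335061, -0.00548595, -0.99105374,  1.64496703],
       [ 0.        ,  0.        ,  0.        ,  1.        ]])}
wrist {'fx': 325.19226210127806, 'fy': 325.19226210127806, 'cx': 280.907247242199, 'cy': 207.4953828110251, 'hand_eye': array([[ 7.07216905e-04, -3.28724325e-01,  9.44425655e-01,
        -1.20315845e-01],
       [ 9.99999694e-01,  5.48046723e-04, -5.58075055e-04,
        -4.81771687e-04],
       [-3.34136539e-04,  9.44425761e-01,  3.28724612e-01,
        -8.54316062e-02],
       [ 0.00000000e+00,  0.00000000e+00,  0.00000000e+00,
         1.00000000e+00]])}
0.15
```

View pics/scene0.png

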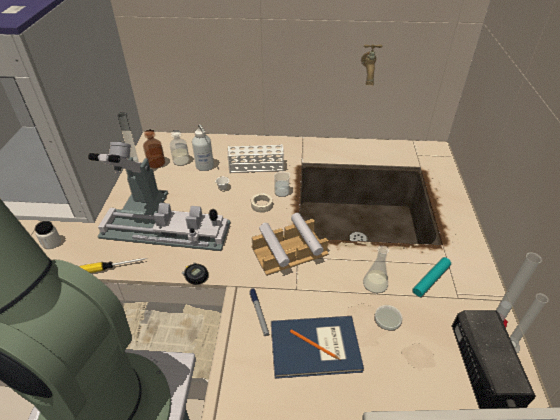

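View pics/top0.png

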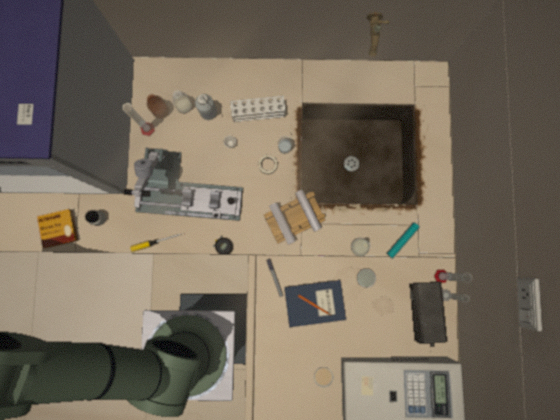

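View pics/wrist0.png

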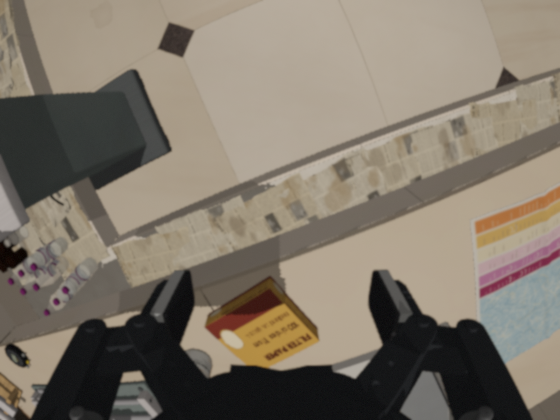

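The scene shows the slide at the left with the arm raised, and the stand with two bars near (290,243). The turquoise decoy is at (432,277). I'll enlarge both areas.

```bash
python3 - <<'E'
import cv2
s=cv2.imread("pics/scene0.png");t=cv2.imread("pics/top0.png")
cv2.imwrite("pics/s_stand.png",cv2.resize(s[190:290,235:345],None,fx=7,fy=6,interpolation=cv2.INTER_CUBIC)[:600])
cv2.imwrite("pics/s_slide.png",cv2.resize(s[105:255,80:240],None,fx=4,fy=4,interpolation=cv2.INTER_CUBIC))
cv2.imwrite("pics/t_stand.png",cv2.resize(t[180:255,255:335],None,fx=8,fy=8,interpolation=cv2.INTER_CUBIC))
cv2.imwrite("pics/t_slide.png",cv2.resize(t[140:230,120:250],None,fx=6,fy=6,interpolation=cv2.INTER_CUBIC))
E
```

```text
(no output)
```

View pics/s_stand.png

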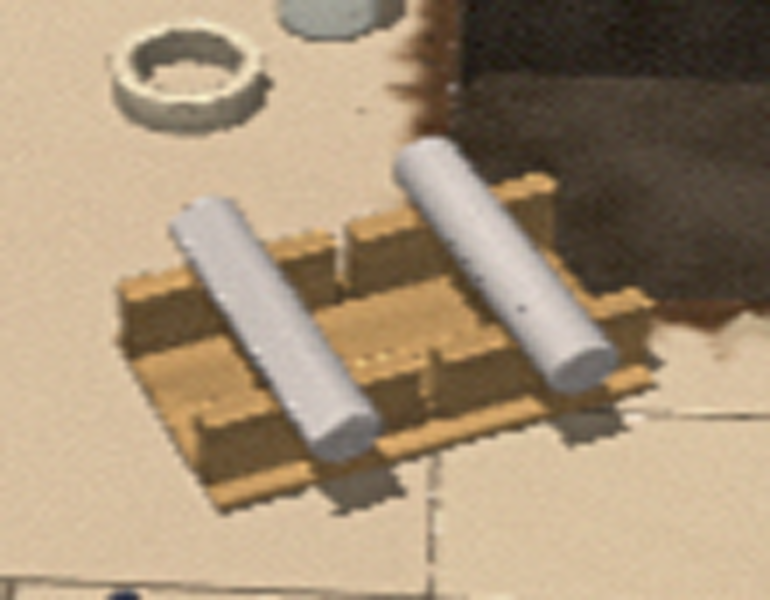

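View pics/s_slide.png

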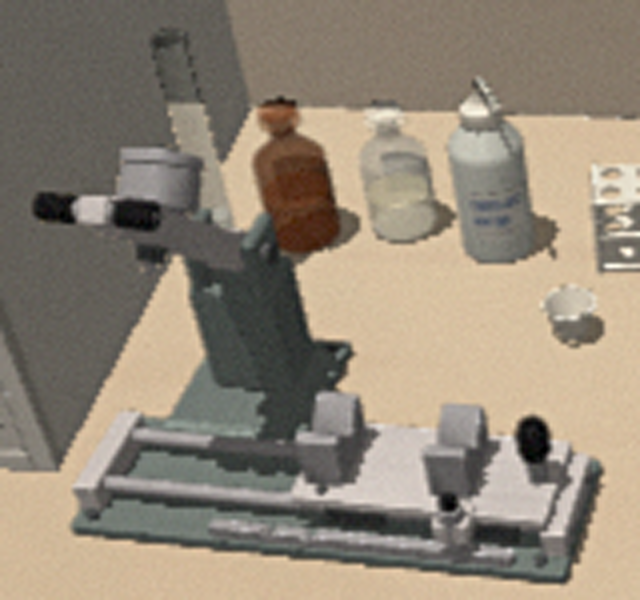

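View pics/t_stand.png

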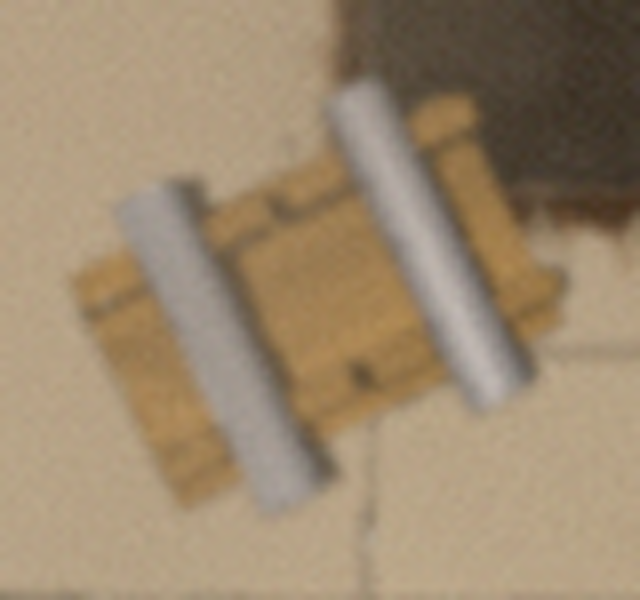

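View pics/t_slide.png

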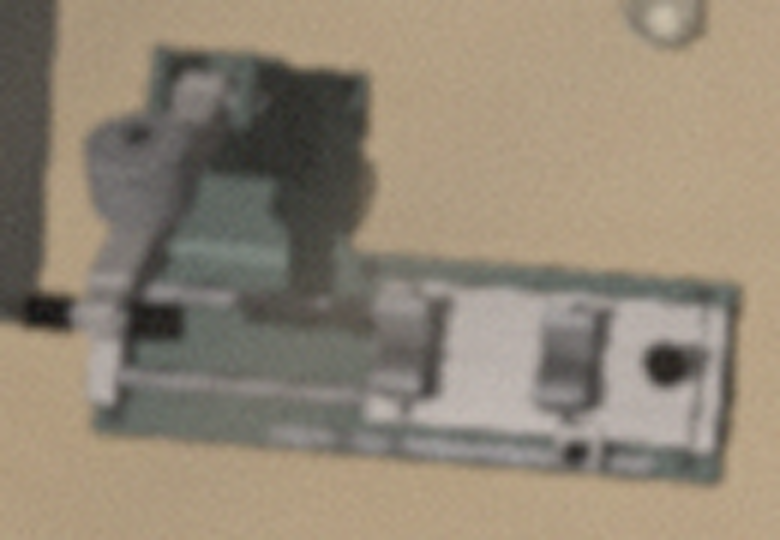

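```bash
cat > h.py <<'E'
from workcell import bot, eyes
import numpy as np, cv2
from scipy.spatial.transform import Rotation as R
def pz(name,u,v,z):
    c=eyes.get_calibration(name);T=np.linalg.inv(c["camera_from_world"])
    d=T[:3,:3]@np.array([(u-c["cx"])/c["fx"],(v-c["cy"])/c["fy"],1]);o=T[:3,3]
    return o+d*(z-o[2])/d[2]
def proj(name,p):
    c=eyes.get_calibration(name);q=c["camera_from_world"]@np.append(p,1)
    return np.array([c["fx"]*q[0]/q[2]+c["cx"],c["fy"]*q[1]/q[2]+c["cy"]])
def tool():
    s=bot.observe(); return s["position"],R.from_euler("xyz",s["tool_rot"]).as_matrix()
def wray(u,v,pose=None):
    c=eyes.get_calibration("wrist");p,M=pose or tool();H=c["hand_eye"]
    dx,dy=u-c["cx"],v-c["cy"];r=np.hypot(dx,dy)+1e-9;th=r/c["fx"]
    d=np.array([np.sin(th)*dx/r,np.sin(th)*dy/r,np.cos(th)])
    return p+M@H[:3,3], M@H[:3,:3]@d
def wz(u,v,z,pose=None):
    o,d=wray(u,v,pose); return o+d*(z-o[2])/d[2]
def wproj(P,pose=None):
    c=eyes.get_calibration("wrist");p,M=pose or tool();H=c["hand_eye"]
    q=H[:3,:3].T@(M.T@(np.asarray(P)-p)-H[:3,3]);th=np.arctan2(np.hypot(q[0],q[1]),q[2]);r=np.hypot(q[0],q[1])+1e-9
    return np.array([c["cx"]+c["fx"]*th*q[0]/r,c["cy"]+c["fx"]*th*q[1]/r])
def snap(name,fn,crop=None,f=1):
    pose=tool();im=cv2.cvtColor(eyes.grab_frame(name),cv2.COLOR_RGB2BGR);cv2.imwrite(f"pics/{fn}_raw.png",im)
    if crop: im=im[crop[1]:crop[3],crop[0]:crop[2]]
    cv2.imwrite(f"pics/{fn}.png",cv2.resize(im,None,fx=f,fy=f,interpolation=cv2.INTER_CUBIC));return pose
def st():
    s=bot.observe();p,M=tool();print("t%.2f"%s["clock"],"p",p.round(4),"F",s["force"].round(1),"w",round(s["grip_width"],4),"q",s["qpos"].round(2));print("x",M[:,0].round(3),"y",M[:,1].round(3),"z",M[:,2].round(3))
def to(P,x=None,y=None):
    """shift cm in tool axes and rotvec to reach P with tool x,y axes"""
    p,M=tool();sh=M.T@(np.asarray(P)-p)*100
    rv=np.zeros(3)
    if x is not None:
        x=np.array(x,float);x/=np.linalg.norm(x);y=np.array(y,float);y-=x*(x@y);y/=np.linalg.norm(y)
        G=np.column_stack([x,y,np.cross(x,y)]);rv=R.from_matrix(M.T@G).as_rotvec()
    print("shift",sh.round(2),"rot",rv.round(3),"deg",round(np.degrees(np.linalg.norm(rv)),1),"dist",np.linalg.norm(sh).round(1));return sh,rv
E
python3 - <<'E'
from h import *
np.set_printoptions(precision=4,suppress=True)
f=lambda u,v:(255+u/8,180+v/8)
g=lambda u,v:(120+u/6,140+v/6)
L=[pz("top",*f(u,v),.066) for u,v in [(152,205),(290,495)]]
Rr=[pz("top",*f(u,v),.066) for u,v in [(362,95),(500,395)]]
for X in (L,Rr):
    d=X[0]-X[1];print(X,(X[0]+X[1])/2,np.linalg.norm(d),np.degrees(np.arctan2(d[1],d[0])))
a=[pz("top",*g(u,v),z) for u,v,z in [(405,345,.085),(570,357,.085),(665,363,.104),(25,312,.26),(158,320,.26)]]
print(a); d=a[0]-a[1];print((a[0]+a[1])/2,np.linalg.norm(d),np.degrees(np.arctan2(d[1],d[0])))
# scene
k=lambda u,v:(235+u/7,190+v/6)
for u,v in [(210,215),(345,440),(425,150),(585,365)]: print("s",pz("scene",*k(u,v),.056))
st()
E
```

```text
[array([ 0.5121, -0.2943,  0.066 ]), array([ 0.3878, -0.3552,  0.066 ])] [ 0.45   -0.3248  0.066 ] 0.13841726107438412 26.09663421332196
[array([ 0.5614, -0.3848,  0.066 ]), array([ 0.4318, -0.445 ,  0.066 ])] [ 0.4966 -0.4149  0.066 ] 0.1429487677959367 24.933707330087895
[array([0.5338, 0.0017, 0.085 ]), array([ 0.5282, -0.0925,  0.085 ]), array([ 0.5228, -0.1486,  0.104 ]), array([0.5235, 0.1613, 0.26  ]), array([0.5203, 0.0936, 0.26  ])]
[ 0.531  -0.0454  0.085 ] 0.09436835947610842 86.56570122878546
s [ 0.5237 -0.2938  0.056 ]
s [ 0.3874 -0.3567  0.056 ]
s [ 0.5743 -0.3802  0.056 ]
s [ 0.4371 -0.4468  0.056 ]
t0.15 p [0.2369 0.5781 0.2529] F [-0.1 -0.4 -0.1] w 0.0852 q [-1.25  0.52 -0.04  1.6   0.02  1.02 -0.11]
x [-0.    -0.001 -1.   ] y [ 0.379  0.925 -0.001] z [ 0.925 -0.379  0.   ]
```

```bash
python3 - <<'E'
from h import *
to((0.38,0.33,0.32)); to((0.43,0.05,0.32),(0,0,-1),(-0.43,0.9,0)); to((0.43,-0.15,0.30),(0,0,-1),(-0.43,0.9,0)); to((.35,-.37,.2),(0,0,-1),(-0.43,0.9,0))
E
```

```text
shift [ -6.7  -17.54  22.65] rot [0. 0. 0.] deg 0.0 dist 29.4
shift [ -6.68 -41.55  37.9 ] rot [-0.835 -0.     0.001] deg 47.8 dist 56.6
shift [ -4.66 -60.06  45.48] rot [-0.835 -0.     0.001] deg 47.8 dist 75.5
shift [  5.36 -83.44  46.41] rot [-0.835 -0.     0.001] deg 47.8 dist 95.6
```

step_arm([
  [[-6.7,-17.5,22.6,-0.1,0,0,1],[-6.7,-17.5,22.6,-0.2,0,0,1],[-6.7,-17.5,22.6,-0.3,0,0,1],[-6.7,-17.5,22.6,-0.4,0,0,1],[-6.7,-17.5,22.6,-0.5,0,0,1],[-6.7,-25,28,-0.6,0,0,1],[-6.7,-33,32,-0.7,0,0,1],[-6.7,-41.5,37.9,-0.835,0,0,1],[-6.7,-41.5,37.9,-0.835,0,0,1],[-6.7,-41.5,37.9,-0.835,0,0,1]],
])

```text
clock: 1.15
position: [0.4138, 0.1277, 0.3188]
tool_rot: [-2.022, 1.57, -1.575]
force: [2.0, -0.1, 0.3]
grip_width: 0.0857
```

```bash
python3 - <<'E'
from h import *
st(); Y=(-0.43,0.9,0); D=(0,0,-1)
to((0.42,-0.15,0.30),D,Y); to((.35,-.37,.2),D,Y)
E
```

```text
t1.15 p [0.4138 0.1277 0.3188] F [ 2.  -0.1  0.3] w 0.0857 q [-0.44  0.13 -0.    1.99  0.    1.02  1.58]
x [-0.    -0.001 -1.   ] y [-0.432  0.902 -0.   ] z [ 0.902  0.432 -0.   ]
shift [  1.89 -25.31 -11.45] rot [ 0.001 -0.     0.   ] deg 0.1 dist 27.8
shift [ 11.9  -42.11 -27.27] rot [ 0.001 -0.     0.   ] deg 0.1 dist 51.6
```

```bash
python3 - <<'E'
from h import *
to((0.5,-0.15,0.28)); to((.57,-.27,.18))
E
```

```text
shift [  3.89 -28.77  -4.23] rot [0. 0. 0.] deg 0.0 dist 29.3
shift [ 13.9  -42.61  -3.11] rot [0. 0. 0.] deg 0.0 dist 44.9
```

step_arm([
  [[2,-20,-8,0.15,0,0,1],[2,-20,-8,0.3,0,0,1],[2,-20,-8,0.44,0,0,1],[2,-20,-8,0.59,0,0,1],[2,-20,-8,0.74,0,0,1],[4,-28.5,-4,0.89,0,0,1],[4,-28.5,-4,1.04,0,0,1],[4,-28.5,-4,1.19,0,0,1],[4,-28.5,-4,1.34,0,0,1],[4,-28.5,-4,1.49,0,0,1]],
])

```text
clock: 2.15
position: [0.5008, -0.1469, 0.2784]
tool_rot: [-1.488, 1.57, -2.537]
force: [0.6, 0.5, 0.2]
grip_width: 0.0853
```

```bash
python3 - <<'E'
from h import *
st();to((.57,-.27,.18),(0,0,-1),(.43,-.9,0))
E
```

```text
t2.15 p [ 0.5008 -0.1469  0.2784] F [0.6 0.5 0.2] w 0.0853 q [-0.17  0.36  0.44  1.86 -0.18  0.97  0.87]
x [-0.001 -0.001 -1.   ] y [ 0.867  0.498 -0.001] z [ 0.498 -0.867  0.   ]
shift [ 9.84 -0.12 14.12] rot [1.646e+00 1.000e-03 1.000e-03] deg 94.3 dist 17.2
```

step_arm([
  [[9.8,0,14.1,0.15,0,0,1],[9.8,0,14.1,0.3,0,0,1],[9.8,0,14.1,0.45,0,0,1],[9.8,0,14.1,0.6,0,0,1],[9.8,0,14.1,0.75,0,0,1],[9.8,0,14.1,0.9,0,0,1],[9.8,0,14.1,1.05,0,0,1],[9.8,0,14.1,1.2,0,0,1],[9.8,0,14.1,1.35,0,0,1],[9.8,0,14.1,1.5,0,0,1]],
])

```text
clock: 3.15
position: [0.571, -0.269, 0.1803]
tool_rot: [-0.174, 1.569, -2.723]
force: [-0.0, 0.8, -1.2]
grip_width: 0.0853
```

step_arm([
  [[0,0,0,0.14,0,0,1],[0,0,0,0.14,0,0,1]],
])

```text
clock: 3.35
position: [0.5709, -0.2687, 0.1798]
tool_rot: [-0.121, 1.568, -2.812]
force: [-1.3, -0.3, -0.5]
grip_width: 0.0858
```

```bash
python3 - <<'E'
from h import *
st();snap("wrist","w1");st()
E
```

```text
t3.35 p [ 0.5709 -0.2687  0.1798] F [-1.3 -0.3 -0.5] w 0.0858 q [-0.15  0.77  0.8   1.68 -0.64  0.98 -0.23]
x [-0.002 -0.001 -1.   ] y [ 0.435 -0.9   -0.   ] z [-0.9   -0.435  0.002]
t3.40 p [ 0.5709 -0.2688  0.1799] F [-0.6  0.4 -0.6] w 0.0852 q [-0.15  0.77  0.8   1.68 -0.64  0.98 -0.22]
x [-0.002 -0.001 -1.   ] y [ 0.441 -0.898 -0.   ] z [-0.898 -0.441  0.002]
```

View pics/w1.png

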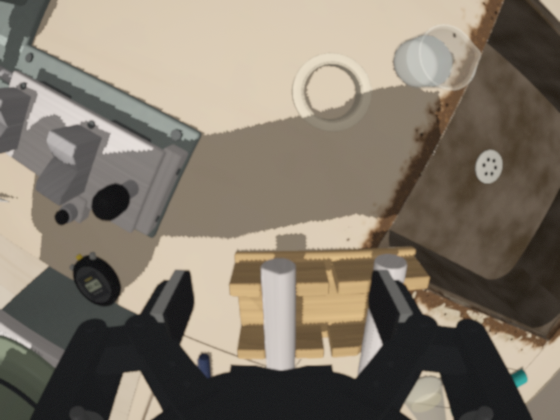

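```bash
python3 - <<'E'
import cv2
s=cv2.imread("pics/w1_raw.png")
cv2.imwrite("pics/w1c.png",cv2.resize(s[240:370,225:425],None,fx=4,fy=4,interpolation=cv2.INTER_CUBIC))
cv2.imwrite("pics/w1d.png",cv2.resize(s[245:300,245:315],None,fx=10,fy=10,interpolation=cv2.INTER_CUBIC))
E
```

```text
(no output)
```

View pics/w1c.png

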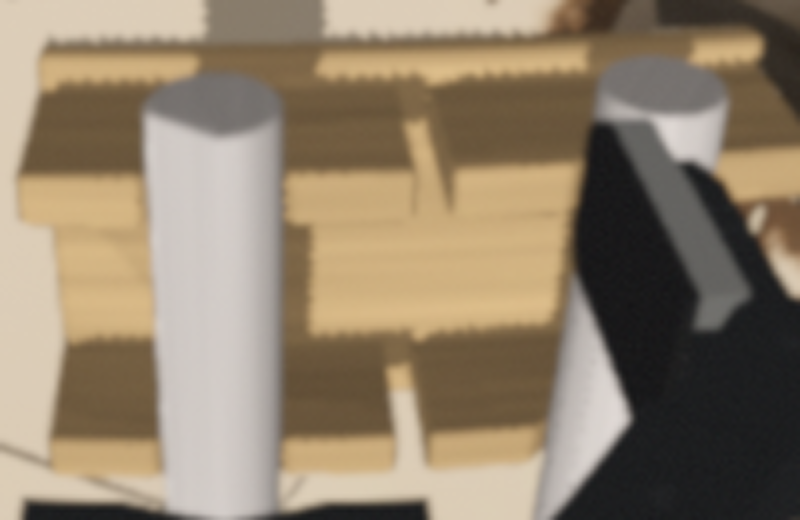

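View pics/w1d.png

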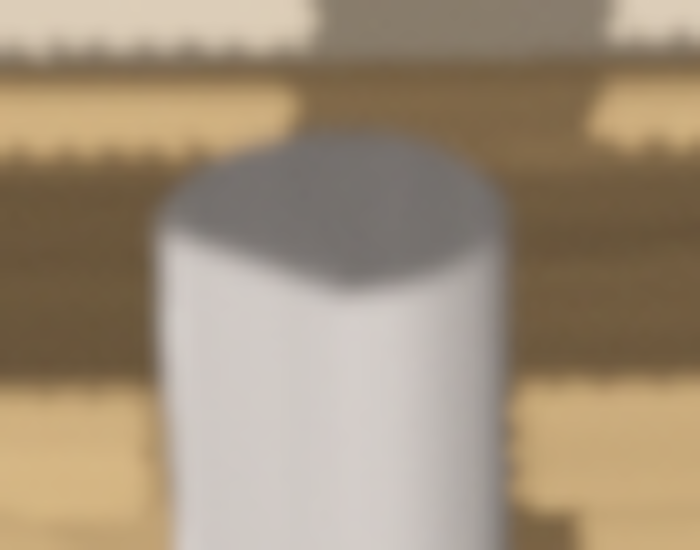

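```bash
python3 - <<'E'
from h import *
pose=(np.array([0.5709,-0.2687,0.1798]),None)
M=tool()[1]; pose=(np.array([0.5709,-0.2688,0.1799]),M)
a=np.radians(25.5);b=np.array([np.cos(a),np.sin(a),0]);lft=np.array([-b[1],b[0],0])
# bar center axis measured: top outline: cap extremes
pts={"cap left":(160,220),"cap right":(508,225),"far(bottom)":(350,128),"c1":(162,232),"c2":(345,291),"c2b":(365,292)}
E0=np.array([0.453,-0.325,.056])+.075*b
for it in range(2):
  for k,(u,v) in pts.items():
    o,d=wray(245+u/10,245+v/10,pose); t=((E0-o)@b)/(d@b); P=o+d*t
    y,z=(P-E0)@lft,P[2]-.056
    print(k,"left %.4f up %.4f"%(y,z),"r %.4f ang %.1f"%(np.hypot(y,z),np.degrees(np.arctan2(y,z))))
  # refine center so circle fits: three arc points
  break
# image of bar far end and near end lines
for k in [(261,300),(295,300)]:
  print(wz(*k,.056,pose))
E
```

```text
cap left left 0.0164 up 0.0002 r 0.0164 ang 89.2
cap right left -0.0135 up 0.0005 r 0.0135 ang -88.0
far(bottom) left 0.0001 up -0.0171 r 0.0171 ang 179.6
c1 left 0.0161 up 0.0023 r 0.0163 ang 81.9
c2 left 0.0005 up 0.0117 r 0.0117 ang 2.3
c2b left -0.0012 up 0.0118 r 0.0119 ang -5.7
[ 0.48153444 -0.29249733  0.056     ]
[ 0.49525142 -0.32030107  0.056     ]
```

```bash
cat >> h.py <<'E'
a=np.radians(25.5);b=np.array([np.cos(a),np.sin(a),0]);lft=np.array([-b[1],b[0],0]);up=np.array([0,0,1.])
t35=np.radians(35);n=np.cos(t35)*up+np.sin(t35)*lft
C=np.array([.453,-.324,.056]);Yg=-(lft*np.cos(t35)-up*np.sin(t35))
E
python3 - <<'E'
from h import *
print(C+.09*n); to(C+.09*n,-n,Yg)
E
```

```text
[ 0.43077621 -0.27740685  0.12972368]
shift [ 5.05 -5.4  12.95] rot [ 0.011 -0.001  0.611] deg 35.0 dist 14.9
```

step_arm([
  [[1,-1.5,4,0,0,0.13,0.6],[2,-3,8,0,0,0.26,0.6],[3,-4.5,11,0,0,0.39,0.6],[4,-5.4,12.9,0,0,0.52,0.6],[5,-5.4,12.9,0.01,0,0.61,0.6],[5,-5.4,12.9,0.01,0,0.61,0.6]],
])

```text
clock: 4.0
position: [0.4476, -0.2723, 0.1572]
tool_rot: [1.515, 1.019, -1.188]
force: [1.2, -0.0, -1.9]
grip_width: 0.0515
```

```bash
python3 - <<'E'
from h import *
snap("wrist","w2");st();to(C+.09*n,-n,Yg);to(C+.003*n,-n,Yg)
print(wproj(C+.003*n),wproj(C-.075*b))
E
```

```text
t4.05 p [ 0.4493 -0.2673  0.1568] F [ 0.4  7.2 -3.6] w 0.051 q [-0.57  0.74  1.02  2.3  -1.26  0.16  0.31]
x [ 0.197 -0.489 -0.85 ] y [ 0.382 -0.76   0.526] z [-0.903 -0.428  0.037]
shift [ 2.43 -1.36  2.  ] rot [0.018 0.032 0.057] deg 3.9 dist 3.4
shift [11.11 -0.87  1.73] rot [0.018 0.032 0.057] deg 3.9 dist 11.3
[269.81553802 232.77198269] [269.976341   306.47687141]
```

View pics/w2.png

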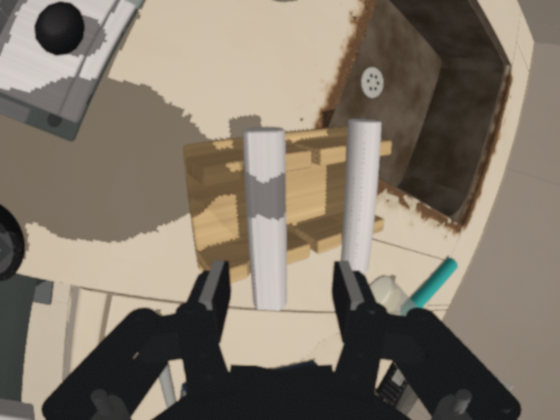

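The wrist view shows the bar well centred between the fingers, but this tilt puts q5 and q6 at their limits. I'll back off, grip vertically here, and correct the roll on the V-blocks instead.

```bash
python3 - <<'E'
from h import *
to(C+np.array([0,0,.1]),(0,0,-1),-lft); st()
E
```

```text
shift [2.91 4.41 2.09] rot [ 0.008  0.037 -0.554] deg 31.8 dist 5.7
t4.05 p [ 0.4493 -0.2673  0.1568] F [ 0.4  7.2 -3.6] w 0.051 q [-0.57  0.74  1.02  2.3  -1.26  0.16  0.31]
x [ 0.197 -0.489 -0.85 ] y [ 0.382 -0.76   0.526] z [-0.903 -0.428  0.037]
```

step_arm([
  [[-1,1,0,0,0,-0.13,0.6],[-1,2,0.5,0,0,-0.26,0.6],[0,3,1,0,0,-0.39,0.7],[1.5,4,1.5,0,0,-0.5,0.8],[2.9,4.4,2.1,0.01,0.04,-0.55,0.8],[2.9,4.4,2.1,0.01,0.04,-0.55,0.8],[2.9,4.4,2.1,0.01,0.04,-0.55,0.8]],
])

```text
clock: 4.75
position: [0.452, -0.3248, 0.156]
tool_rot: [2.333, 1.566, -0.364]
force: [-0.5, 1.3, -0.5]
grip_width: 0.0683
```

```bash
python3 - <<'E'
from h import *
snap("wrist","w3");st();to(C+np.array([0,0,.003]),(0,0,-1),-lft)
print(wproj(C+.015*up+.075*b),wproj(C-.075*b+.015*up),wproj(C+.015*up))
E
```

```text
t4.80 p [ 0.4525 -0.3238  0.156 ] F [-0.3  0.2  0.6] w 0.0686 q [-0.16  0.86  1.09  1.91 -0.93  0.99  0.24]
x [ 0.005 -0.002 -1.   ] y [ 0.431 -0.902  0.004] z [-0.902 -0.431 -0.003]
shift [ 9.7  0.  -0. ] rot [ 0.    -0.003 -0.004] deg 0.3 dist 9.7
[281.01180184 112.77318995] [280.8383657  312.99586081] [280.91547774 224.81538465]
```

View pics/w3.png

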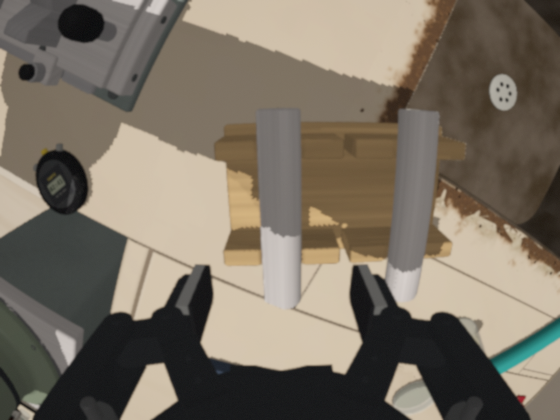

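step_arm([
  [[4,0,-0.3,-0.015,0,0,0.8],[8,0,-0.3,-0.015,0,0,0.8],[9.7,0,-0.3,-0.015,0,0,0.8],[9.7,0,-0.3,-0.015,0,0,0.8],[9.7,0,-0.3,-0.015,0,0,0.25],[9.7,0,-0.3,-0.015,0,0,0.2],[9.7,0,-0.3,-0.015,0,0,0.2],[9.7,0,-0.3,-0.015,0,0,0.2],[9.7,0,-0.3,-0.015,0,0,0.2]],
], grip_force=50)

```text
clock: 5.7
position: [0.4562, -0.3227, 0.0605]
tool_rot: [2.404, 1.564, -0.277]
force: [-2.1, 4.2, 13.4]
grip_width: 0.0284
```

```bash
python3 - <<'E'
from h import *
st()
E
```

```text
t5.70 p [ 0.4562 -0.3227  0.0605] F [-2.1  4.2 13.4] w 0.0284 q [-0.08  0.97  0.93  1.94 -1.09  0.84  0.36]
x [ 0.006 -0.002 -1.   ] y [ 0.445 -0.896  0.004] z [-0.896 -0.445 -0.005]
```

step_arm([
  [[-4,0,0,0,0,0,0.2],[-8,0,0,0,0,0,0.2],[-12,0,0,0,0,0,0.2],[-15,0,0,0,0,0,0.2],[-15,0,0,0,0,0,0.2]],
])

```text
clock: 6.2
position: [0.456, -0.3234, 0.2144]
tool_rot: [2.317, 1.559, -0.364]
force: [1.2, -0.9, -3.6]
grip_width: 0.0289
```

```bash
cat >> h.py <<'E'
ar=np.radians(86.6);r=np.array([np.cos(ar),np.sin(ar),0]);fw=np.array([r[1],-r[0],0])  # fw = seat x
S=np.array([.531,-.0454,.094])
E
python3 - <<'E'
from h import *
st();to(S+up*.12,-up,fw)
E
```

```text
t6.20 p [ 0.456  -0.3234  0.2144] F [ 1.2 -0.9 -3.6] w 0.0289 q [-0.2   0.79  1.16  1.86 -0.84  1.08  0.19]
x [ 0.011 -0.004 -1.   ] y [ 0.445 -0.896  0.009] z [-0.896 -0.445 -0.008]
shift [ 1.000e-02 -2.156e+01 -1.908e+01] rot [-1.051 -0.003 -0.012] deg 60.2 dist 28.8
```

step_arm([
  [[0,-5,-4.5,-0.14,0,0,0.2],[0,-9,-8,-0.28,0,0,0.2],[0,-13,-11.5,-0.42,0,0,0.2],[0,-17,-15,-0.56,0,0,0.2],[0,-20,-17,-0.7,0,0,0.2],[0,-21.5,-19,-0.84,0,0,0.2],[0,-21.5,-19,-0.98,0,0,0.2],[0,-21.5,-19,-1.05,0,-0.01,0.2],[0,-21.5,-19,-1.05,0,-0.01,0.2],[0,-21.5,-19,-1.05,0,-0.01,0.2]],
])

```text
clock: 7.2
position: [0.5303, -0.0464, 0.2138]
tool_rot: [2.063, 1.568, 0.43]
force: [0.3, 0.3, -4.0]
grip_width: 0.0286
```

```bash
python3 - <<'E'
from h import *
snap("wrist","w4");st();to(S+up*.12,-up,fw)
for nm,P in [("Vfar",S+.047*r-.004*up),("Vnear",S-.047*r-.004*up),("knobtop",S-.105*r+.01*up),("S",S)]: print(nm,wproj(P))
snap("top","t4",(120,140,260,230),5)
E
```

```text
t7.25 p [ 0.5303 -0.0465  0.2139] F [-0.3  0.4 -3.6] w 0.0286 q [-0.69  0.64  1.    1.92 -0.67  0.95  0.57]
x [ 0.003  0.001 -1.   ] y [ 0.998 -0.063  0.003] z [-0.063 -0.998 -0.001]
shift [-0.01  0.06 -0.11] rot [-0.003 -0.001 -0.003] deg 0.3 dist 0.1
Vfar [281.98669298 146.77860309]
Vnear [282.20539707 258.15173747]
knobtop [282.37576742 321.70239122]
S [282.14629091 207.32515629]
```

View pics/w4.png

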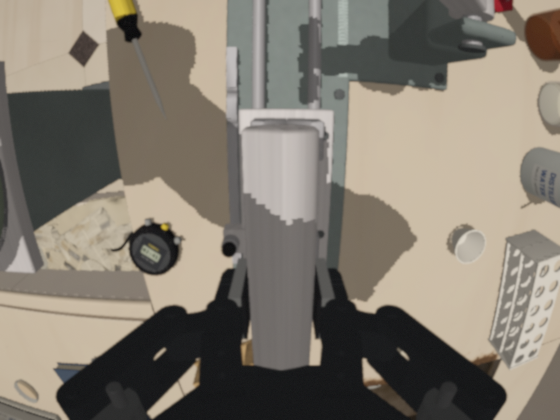

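View pics/t4.png

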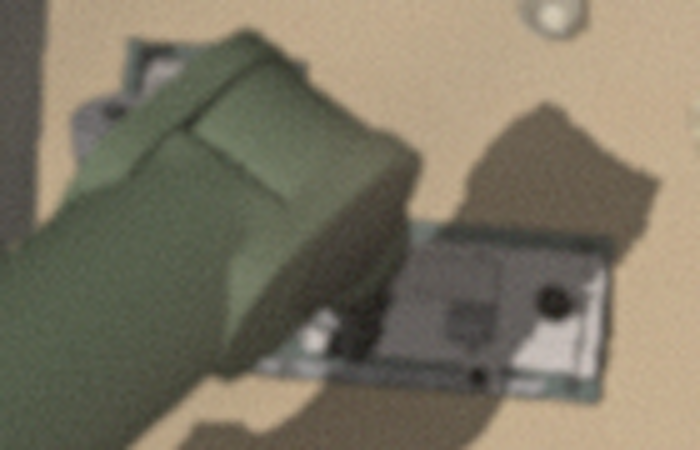

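```bash
python3 - <<'E'
from h import *
snap("scene","s4",(40,80,340,305),2.6)
E
```

View pics/s4.png

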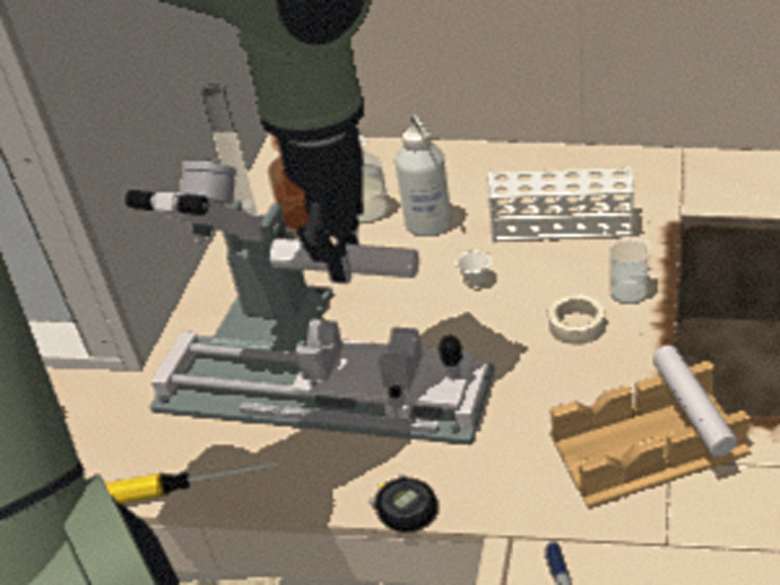

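```bash
python3 - <<'E'
from h import *
A=wz(240,112,.048);B=wz(333,112,.048);print(A,B,(A+B)/2,np.linalg.norm(A-B), ((A+B)/2-S)@fw)
K=pz("top",120+553/5,140+300/5,.104);print("knob top",K,"S est",K+.105*r)
K=pz("scene",40+450/2.6,80+350/2.6,.088);print("knob sc",K,K+.105*r)
im=cv2.imread("pics/w4_raw.png");cv2.imwrite("pics/w4c.png",cv2.resize(im[90:390,200:370],None,fx=4,fy=2,interpolation=cv2.INTER_CUBIC))
im=cv2.imread("pics/s4_raw.png");cv2.imwrite("pics/s4c.png",cv2.resize(im[155:255,95:235],None,fx=5.5,fy=5.5,interpolation=cv2.INTER_CUBIC))
for nm,P in [("Vfar",S+.047*r-.004*up),("Vnear",S-.047*r-.004*up),("knobtop",S-.105*r+.01*up)]: print(nm,(proj("scene",P)-[95,155])*5.5, (proj("scene",P+.028*fw)-[95,155])*5.5, (proj("scene",P-.028*fw)-[95,155])*5.5)
E
```

```text
[0.49900835 0.02881056 0.048     ] [0.58019498 0.02408535 0.048     ] [0.53960166 0.02644796 0.048     ] 0.08132401840219533 0.004325479550414062
knob top [ 0.52454177 -0.14779976  0.104     ] S est [ 0.53076894 -0.04298458  0.104     ]
knob sc [ 0.52756855 -0.1459628   0.088     ] [ 0.53379572 -0.04114762  0.088     ]
Vfar [371.53679815 305.01529468] [388.29457241 269.43489239] [354.22239236 341.77754687]
Vnear [546.78713738 319.85539713] [560.83059881 283.7725732 ] [532.27365237 357.1458847 ]
knobtop [653.46358476 309.23113774] [665.92889793 272.88524068] [640.5758411  346.80874195]
```

View pics/s4c.png

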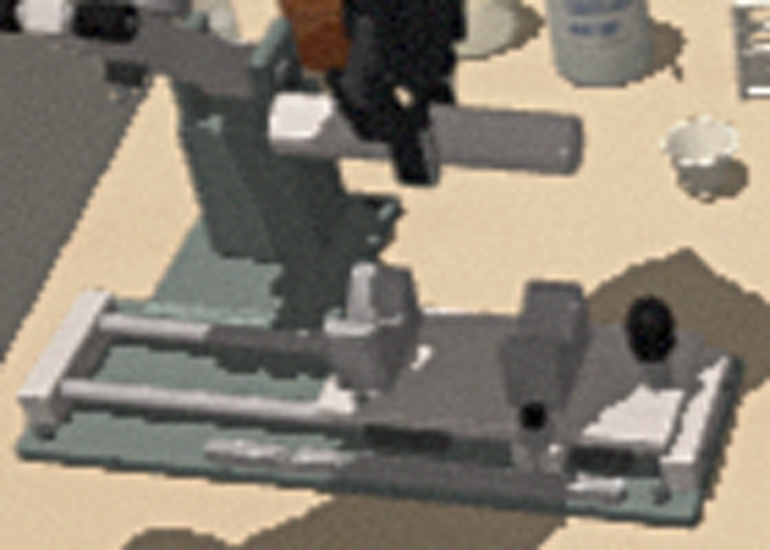

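View pics/w4c.png

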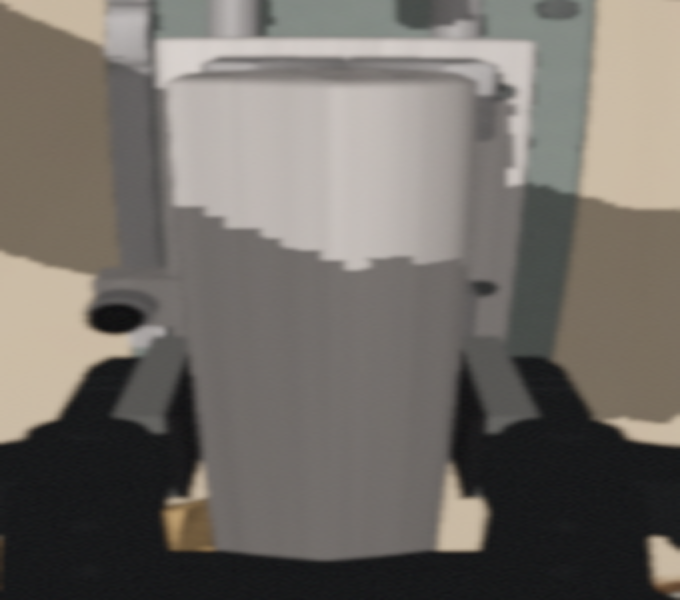

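step_arm([
  [[0,0,0,0,0,-0.1,0.2],[0,0,0,0,0,-0.2,0.2],[0,0,0,0,0,-0.3,0.2]],
])

```text
clock: 7.65
position: [0.5305, -0.0464, 0.2141]
tool_rot: [-1.573, 1.27, 3.077]
force: [0.6, 0.3, -3.5]
grip_width: 0.0284
```

```bash
python3 - <<'E'
from h import *
st()
E
```

```text
t7.65 p [ 0.5305 -0.0464  0.2141] F [ 0.6  0.3 -3.5] w 0.0284 q [-0.58  0.8   0.96  1.69 -0.57  1.32  0.49]
x [-0.296  0.019 -0.955] y [ 0.953 -0.06  -0.296] z [-0.063 -0.998 -0.001]
```

step_arm([
  [[0,0,0,0,0,-0.1,0.2],[0,0,0,0,0,-0.2,0.2],[0,0,0,0,0,-0.3,0.2],[0,0,0,0,0,-0.3,0.2]],
])

```text
clock: 8.05
position: [0.5308, -0.0466, 0.2121]
tool_rot: [-1.569, 0.966, 3.08]
force: [0.1, -0.1, -4.2]
grip_width: 0.0286
```

```bash
python3 - <<'E'
from h import *
st();snap("scene","s5",(40,30,300,255),3);snap("wrist","w5");st()
E
```

```text
t8.05 p [ 0.5308 -0.0466  0.2121] F [ 0.1 -0.1 -4.2] w 0.0286 q [-0.47  0.95  0.89  1.47 -0.5   1.65  0.46]
x [-0.568  0.035 -0.822] y [ 0.821 -0.052 -0.569] z [-0.063 -0.998  0.001]
t8.15 p [ 0.5305 -0.0469  0.2135] F [-0.3  0.9 -3.6] w 0.0284 q [-0.47  0.95  0.89  1.47 -0.5   1.64  0.46]
x [-0.563  0.035 -0.826] y [ 0.824 -0.053 -0.564] z [-0.064 -0.998  0.001]
```

View pics/s5.png

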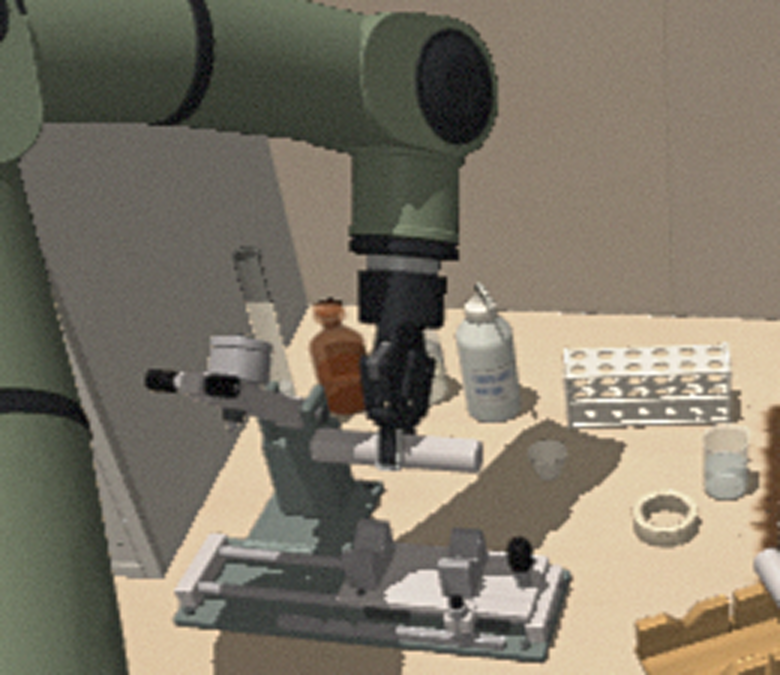

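View pics/w5.png

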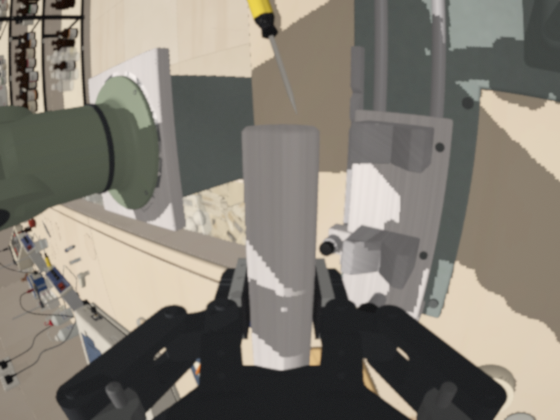

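```bash
python3 - <<'E'
from h import *
s=bot.observe();print(repr(s["qpos"]),repr(s["position"]),repr(s["tool_rot"]))
D=[([-1.25218883,.52201909,-.0363126,1.60001033,.02118183,1.02106075,-.11279536],[.23685,.57805,.25272],None,1),
([-.44,.13,0,1.99,0,1.02,1.58],[.4138,.1277,.3188],None,1),
([-.17,.36,.44,1.86,-.18,.97,.87],[.5008,-.1469,.2784],None,1),
([-.15,.77,.8,1.68,-.64,.98,-.22],[.5709,-.2688,.1799],None,1),
([-.57,.74,1.02,2.3,-1.26,.16,.31],[.4493,-.2673,.1568],None,1),
([-.16,.86,1.09,1.91,-.93,.99,.24],[.4525,-.3238,.156],None,1),
([-.08,.97,.93,1.94,-1.09,.84,.36],[.4562,-.3227,.0605],None,1),
([-.2,.79,1.16,1.86,-.84,1.08,.19],[.456,-.3234,.2144],None,1),
([-.69,.64,1.0,1.92,-.67,.95,.57],[.5303,-.0465,.2139],None,1),
([-.58,.8,.96,1.69,-.57,1.32,.49],[.5305,-.0464,.2141],None,1),
(list(s["qpos"]),list(s["position"]),None,1)]
import itertools
xs=lambda ax,t:R.from_rotvec(np.array(ax)*t).as_matrix()
def chain(q,sg,tilt0=0):
    Rs=[];M=np.eye(3)
    ax=[(0,0,sg[0]),(0,1,0),(0,0,sg[1]),(0,1,0),(0,0,sg[2]),(0,1,0),(0,0,sg[3])]
    for a,t in zip(ax,q): M=M@xs(a,t); Rs.append(M)
    return Rs
Mt=tool()[1]
Rx={0:None}
best=None
from scipy.optimize import nnls
tx=[np.array([0,0,-1])]*4+[np.array([.197,-.489,-.85]),np.array([.005,-.002,-1]),np.array([.006,-.002,-1]),np.array([.011,-.004,-1]),np.array([.003,.001,-1]),np.array([-.296,.019,-.955]),Mt[:,0]]
for sg in itertools.product([1,-1],repeat=4):
    e=[np.linalg.norm(chain(d[0],sg)[6][:,2]-t) for d,t in zip(D,tx)]
    print(sg,round(max(e),3))
    A=[];B=[]
    for d in D:
        Rs=chain(d[0],sg)
        # unknown: base z, l after j1 (x,y,z->base), after j2/3 (3), after j4/5 (3), after j6/7 (3)
        A.append(np.hstack([np.eye(3)[:,2:],Rs[0][:,:2],Rs[2],Rs[4],Rs[6]]));B.append(d[1])
    A=np.vstack(A);B=np.hstack(B)
    lam=1e-3;w=np.linalg.solve(A.T@A+lam*np.eye(A.shape[1]),A.T@B)
    print("  res",np.abs(A@w-B).max().round(4),w.round(3))
E
```

```text
array([-0.4731906 ,  0.94547974,  0.89484013,  1.47198789, -0.50346344,
        1.64050493,  0.45614883]) array([ 0.53049796, -0.04686966,  0.21346301]) array([-1.56974394,  0.97194249,  3.07865136])
(1, 1, 1, 1) 0.981
  res 0.3664 [ 0.034  0.379  0.633 -0.461 -0.23   0.22   0.136 -0.537  0.053  0.285
  0.454 -0.08 ]
(1, 1, 1, -1) 0.981
  res 0.43 [ 0.531  0.122  0.442 -0.549 -0.143  0.425  0.494  0.339  0.615  0.302
 -0.472  0.035]
(1, 1, -1, 1) 1.346
  res 0.3857 [ 0.357  0.387  0.455 -0.195 -0.491 -0.604  0.033  0.106  0.025  0.117
  0.253 -0.479]
(1, 1, -1, -1) 1.346
  res 0.3601 [ 0.482  0.32   0.386 -0.118 -0.646 -0.663  0.096  0.694  0.102  0.117
 -0.219 -0.521]
(1, -1, 1, 1) 1.345
  res 0.351 [ 0.357  0.085 -0.449 -0.401  0.983  0.452  0.121 -0.501  0.298  0.237
  0.288  0.309]
(1, -1, 1, -1) 1.345
  res 0.3617 [ 0.422  0.252 -0.569 -0.459  0.939  0.29   0.085  0.161  0.25   0.244
 -0.207  0.301]
(1, -1, -1, 1) 0.572
  res 0.3706 [ 0.031  0.303 -0.446 -0.008  0.41  -0.49  -0.332  0.246 -0.303  0.07
  0.062 -0.299]
(1, -1, -1, -1) 0.572
  res 0.3801 [-0.234  0.306 -0.46   0.18
[... 330 characters left out ...]
735 [-0.157  0.362 -0.517  0.079  0.621  0.151 -0.248 -0.124 -0.096 -0.076
 -0.055 -0.064]
(-1, 1, -1, -1) 1.346
  res 0.0838 [-0.193  0.379 -0.483  0.034  0.631  0.212 -0.255 -0.281 -0.09  -0.047
  0.04  -0.027]
(-1, -1, 1, 1) 1.344
  res 0.1209 [ 0.133  0.057 -0.039  0.196 -0.05   0.288 -0.093  0.061  0.223  0.016
 -0.084  0.013]
(-1, -1, 1, -1) 1.344
  res 0.1283 [ 0.178  0.05  -0.036  0.17   0.023  0.313 -0.051 -0.082  0.267  0.013
  0.073  0.035]
(-1, -1, -1, 1) 0.009
  res 0.0036 [ 0.308  0.009 -0.026  0.005 -0.033  0.517 -0.012  0.001  0.403 -0.002
 -0.003  0.299]
(-1, -1, -1, -1) 0.009
  res 0.0033 [ 0.311  0.006 -0.024  0.005 -0.034  0.519 -0.01  -0.005  0.408 -0.001
  0.003  0.3  ]
```

```bash
cat >> h.py <<'E'
W=np.array([0.311,0.006,-0.024,0.005,-0.034,0.519,-0.01,-0.005,0.408,-0.001,0.003,0.300])
def chain(q):
    M=np.eye(3);Rs=[]
    for i,t in enumerate(q):
        M=M@R.from_rotvec(np.array([(0,0,-1),(0,1,0)][i%2])*t).as_matrix();Rs.append(M)
    return Rs
def fk(q):
    Rs=chain(q);s=np.array([0,0,W[0]])+Rs[0]@np.array([W[1],W[2],0]);e=s+Rs[2]@W[3:6];w=e+Rs[4]@W[6:9];t=w+Rs[6]@W[9:12]
    return e,w,t,Rs[6]
_q=bot.observe()["qpos"];_e,_w,_t,_M=fk(_q);_TM=_M.T@tool()[1];_dt=tool()[0]-_t
LO=np.array([-2.91,-.3,-1.5,.17,-1.26,.16,-2.52]);HI=np.array([2.91,2.13,1.42,2.43,4.41,1.93,2.52])
from scipy.optimize import least_squares
def ik(P,x,y,q0=None,wt=.02):
    q0=_q if q0 is None else q0
    x=np.array(x,float);x/=np.linalg.norm(x);y=np.array(y,float);y-=x*(x@y);y/=np.linalg.norm(y);G=np.column_stack([x,y,np.cross(x,y)])
    def f(q):
        e,w,t,M=fk(q);return np.r_[(t+_dt-P)*10,R.from_matrix(G.T@M@_TM).as_rotvec()*3,wt*(q-q0)]
    s=least_squares(f,np.clip(q0,LO+.01,HI-.01),bounds=(LO,HI));e,w,t,M=fk(s.x)
    print("q",s.x.round(2),"res",np.abs(s.fun[:6]).max().round(3),"elbow",e.round(3),"wrist",w.round(3));return s.x
E
python3 - <<'E'
from h import *
print("dt",_dt,"TM",_TM.round(2)); print(_e.round(3),_w.round(3))
t=tool()
q1=ik(S+[0,0,.003],t[1][:,0],t[1][:,1])
q2=ik(S+[0,0,.003],-up,fw)
for q in (q1,q2):
  e,w,_,_=fk(q)
  for k in np.linspace(0,1,6): print((w+(e-w)*k).round(3))
print("handle",pz("top",120+100/6,140+315/6,.27))
E
```

```text
Traceback (most recent call last):
NameError: name '_dt' is not defined
```

```bash
python3 - <<'E'
import h
from h import *
print("dt",h._dt,"TM",h._TM.round(2)); print(h._e.round(3),h._w.round(3))
t=tool()
q1=ik(S+[0,0,.003],t[1][:,0],t[1][:,1])
q2=ik(S+[0,0,.003],-up,fw)
for q in (q1,q2):
  e,w,_,_=fk(q)
  for k in np.linspace(0,1,6): print((w+(e-w)*k).round(3))
print("handle",pz("top",120+100/6,140+315/6,.27))
E
```

```text
dt [-0.0006172  -0.00126669  0.00061192] TM [[-0. -1.  0.]
 [-0. -0. -1.]
 [ 1.  0. -0.]]
[0.39  0.144 0.634] [ 0.699 -0.059  0.461]
q [-0.45  1.09  0.82  1.52 -0.59  1.47  0.48] res 0.0 elbow [0.432 0.152 0.572] wrist [ 0.699 -0.058  0.345]
q [-0.59  0.81  0.83  1.99 -0.89  0.76  0.73] res 0.0 elbow [0.332 0.162 0.686] wrist [ 0.53  -0.047  0.396]
[ 0.699 -0.058  0.345]
[ 0.646 -0.016  0.39 ]
[0.593 0.026 0.435]
[0.539 0.068 0.481]
[0.486 0.11  0.526]
[0.432 0.152 0.572]
[ 0.53  -0.047  0.396]
[ 0.491 -0.005  0.454]
[0.451 0.036 0.512]
[0.411 0.078 0.57 ]
[0.372 0.12  0.628]
[0.332 0.162 0.686]
handle [0.52100424 0.12013199 0.27      ]
```

```bash
python3 - <<'E'
import cv2
s=cv2.imread("pics/s5_raw.png");cv2.imwrite("pics/s5c.png",cv2.resize(s[165:195,135:205],None,fx=11,fy=11,interpolation=cv2.INTER_CUBIC))
s=cv2.imread("pics/w5_raw.png");cv2.imwrite("pics/w5c.png",cv2.resize(s[115:375,225:335],None,fx=5,fy=2.3,interpolation=cv2.INTER_CUBIC))
E
```

```text
(no output)
```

View pics/s5c.png

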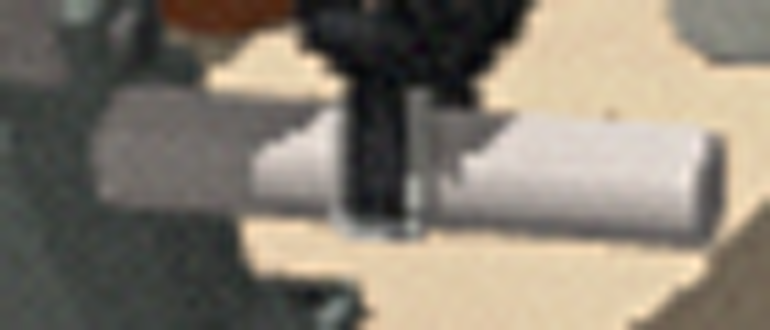

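View pics/w5c.png

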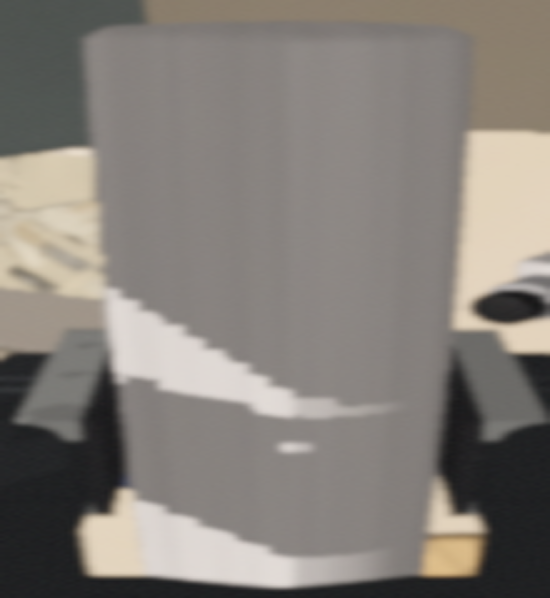

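```bash
python3 - <<'E'
from h import *
t=tool()
for z in (.13,.112,.102,.098): to((.535,-.0445,z),(-.568,.035,-.822),(.822,-.0535,-.568))
E
```

```text
shift [ 6.65  5.06 -0.27] rot [ 0.001 -0.001 -0.007] deg 0.4 dist 8.4
shift [ 8.14  6.08 -0.27] rot [ 0.001 -0.001 -0.007] deg 0.4 dist 10.2
shift [ 8.96  6.64 -0.27] rot [ 0.001 -0.001 -0.007] deg 0.4 dist 11.2
shift [ 9.29  6.87 -0.27] rot [ 0.001 -0.001 -0.007] deg 0.4 dist 11.6
```

step_arm([
  [[3,2.5,-0.2,0,0,0,0.2],[6.6,5.1,-0.3,0,0,0,0.2],[8.1,6.1,-0.3,0,0,0,0.2],[8.6,6.4,-0.3,0,0,0,0.2],[9.0,6.6,-0.3,0,0,0,0.2],[9.0,6.6,-0.3,0,0,0,0.2]],
])

```text
clock: 8.75
position: [0.5348, -0.0443, 0.1031]
tool_rot: [-1.569, 0.974, 3.079]
force: [0.3, -0.2, -3.2]
grip_width: 0.0287
```

```bash
python3 - <<'E'
from h import *
st();snap("scene","s6",(90,130,250,260),4.8);snap("wrist","w6")
E
```

```text
t8.75 p [ 0.5348 -0.0443  0.1031] F [ 0.3 -0.2 -3.2] w 0.0287 q [-0.45  1.08  0.82  1.5  -0.59  1.49  0.47]
x [-0.561  0.035 -0.827] y [ 0.825 -0.053 -0.562] z [-0.064 -0.998  0.001]
```

View pics/s6.png

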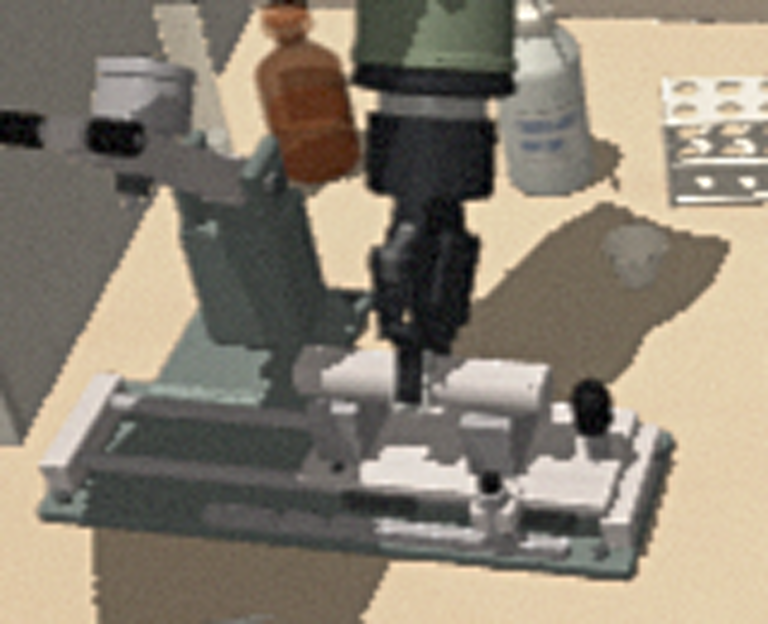

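View pics/w6.png

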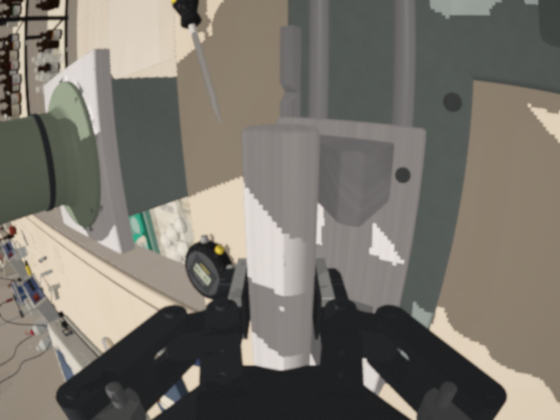

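step_arm([
  [[0.25,0.17,0,0,0,0,0.2],[0.25,0.17,0,0,0,0,0.2]],
])

```text
clock: 9.05
position: [0.5352, -0.0444, 0.1006]
tool_rot: [-1.57, 0.975, 3.078]
force: [1.0, -1.7, -2.5]
grip_width: 0.0285
```

step_arm([
  [[0.17,0.11,0,0,0,0,0.2],[0.17,0.11,0,0,0,0,0.2]],
])

```text
clock: 9.25
position: [0.5357, -0.0445, 0.0996]
tool_rot: [-1.57, 0.976, 3.078]
force: [3.1, 0.8, 10.6]
grip_width: 0.0286
```

step_arm([
  [[0,0.05,0,0,0,0,0.3],[0,0.05,0,0,0,0,0.4],[0,0.05,0,0,0,0,0.5],[0,0.05,0,0,0,0,0.55],[0,0.05,0,0,0,0,0.55]],
])

```text
clock: 9.75
position: [0.5361, -0.0446, 0.0992]
tool_rot: [-1.57, 0.976, 3.078]
force: [-0.2, -1.1, 0.1]
grip_width: 0.047
```

step_arm([
  [[-3,0,0,0,0,0,0.55],[-6,0,0,0,0,0,0.55],[-9,0,0,0,0,0,0.55],[-12,0,0,0,0,0.1,0.55],[-13,-2,0,0,0,0.25,0.55],[-13,-4,0,0,0,0.4,0.55]],
])

```text
clock: 10.35
position: [0.5767, -0.0482, 0.2304]
tool_rot: [-1.561, 1.383, 3.087]
force: [1.7, -0.0, 1.0]
grip_width: 0.0465
```

```bash
python3 - <<'E'
from h import *
st();snap("scene","s7",(90,130,250,260),4.8);snap("wrist","w7");snap("top","t7",(120,140,260,230),5)
E
```

```text
t10.35 p [ 0.5767 -0.0482  0.2304] F [ 1.7 -0.   1. ] w 0.0465 q [-0.57  0.78  0.96  1.63 -0.6   1.27  0.48]
x [-0.186  0.01  -0.982] y [ 0.98  -0.063 -0.186] z [-0.064 -0.998  0.002]
```

View pics/s7.png

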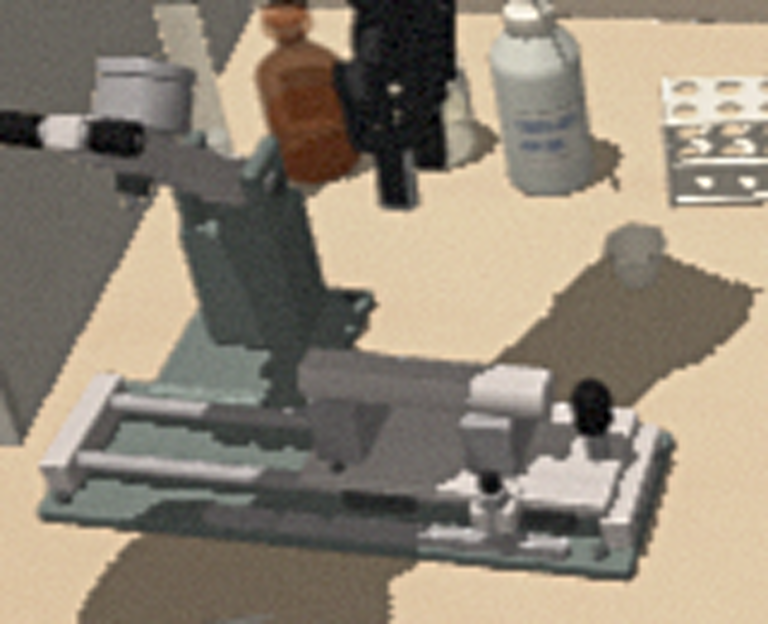

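View pics/w7.png

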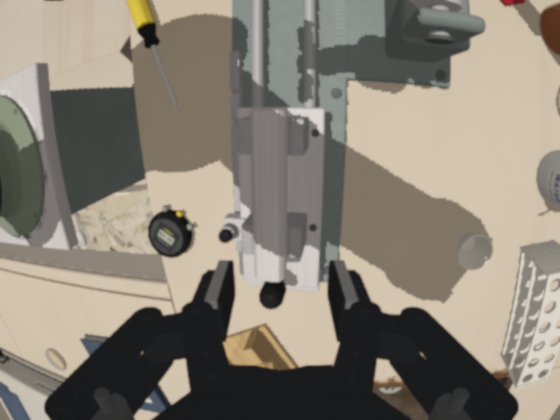

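```bash
python3 - <<'E'
import cv2
s=cv2.imread("pics/w7_raw.png");cv2.imwrite("pics/w7c.png",cv2.resize(s[100:310,225:335],None,fx=6,fy=2.8,interpolation=cv2.INTER_CUBIC))
s=cv2.imread("pics/s7_raw.png");cv2.imwrite("pics/s7c.png",cv2.resize(s[195:225,145:225],None,fx=9.5,fy=9.5,interpolation=cv2.INTER_CUBIC))
E
```

```text
(no output)
```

View pics/w7c.png

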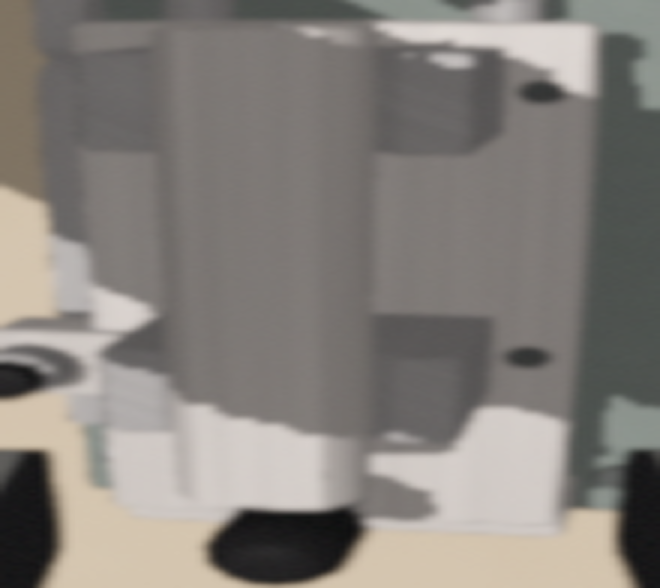

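View pics/s7c.png

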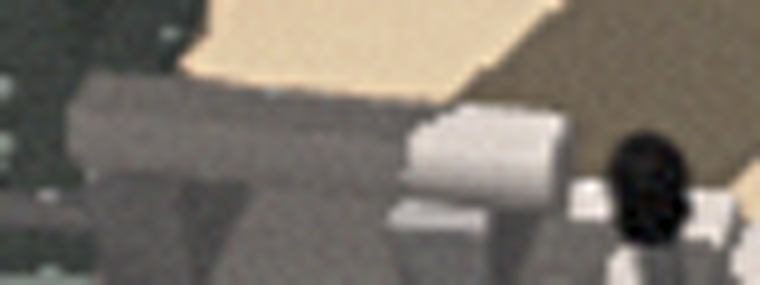

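```bash
python3 - <<'E'
from h import *
s=cv2.imread("pics/w7_raw.png");g=cv2.cvtColor(s,cv2.COLOR_BGR2GRAY)
c=g[100:290,235:305].astype(float)
def st_(a,lo,hi): return np.clip((a-lo)/(hi-lo)*255,0,255).astype(np.uint8)
o=np.hstack([cv2.resize(st_(c,80,150),None,fx=5,fy=3,interpolation=cv2.INTER_CUBIC),cv2.resize(st_(c,170,225),None,fx=5,fy=3,interpolation=cv2.INTER_CUBIC)])
cv2.imwrite("pics/w7d.png",o)
S2=np.array([.535,-.0445,.094])
for e in (.075,.0,-.075,-.06):
  row=[]
  for ph in (-10,0,10):
    for sgn in (-1,1):
      a_=np.radians(ph+sgn*36.87);P=S2+e*r+.015*(np.cos(a_)*up+np.sin(a_)*fw);row.append(wproj(P).round(1))
  print(e,row)
for v in (150,200,268,275,280): print(v,g[v,236:304])
E
```

```text
0.075 [array([249.5, 111.8]), array([271. , 111.7]), array([251.3, 111.8]), array([274.2, 111.6]), array([253.6, 111.8]), array([277.2, 111.5])]
0.0 [array([252. , 203.7]), array([272.1, 206.1]), array([253.7, 204.5]), array([275.2, 205.7]), array([255.9, 205.2]), array([278. , 205.2])]
-0.075 [array([255.3, 281.4]), array([273.5, 285.2]), array([256.9, 282.6]), array([276.2, 284.7]), array([258.9, 283.7]), array([278.8, 283.9])]
-0.06 [array([254.7, 267.3]), array([273.2, 270.9]), array([256.3, 268.4]), array([276. , 270.4]), array([258.3, 269.4]), array([278.6, 269.6])]
150 [103 101 100 102 104 103 105 103 103 103 104 102 104 103 104 106 109 112
 117 121 121 121 120 119 120 120 121 121 121 121 121 123 122 122 121 121
 121 122 122 122 122 121 118 117 116 116 115 114 112 109 105  99  96  93
  96  97 100 102 102 102 101 101 101 102 101 100  97  91]
200 [183 182 178 169 150 133 124 124 125 125 126 125 124 123 123 118 112 109
 111 116 120 120 119 119 118 119 120 122 121 121 121 122 122 122 121 121
 122 122 123 123 123 122 118 116 115 115 114 112 111 109 110 116 122 125
 124 123 122 122 
[... 183 characters left out ...]
206 206
 207 207 207 208 208 202 188 172 164 158 151 143 133 133 153 179 193 198
 200 202 203 205 205 205 205 205 205 206 207 207 206 204]
275 [195 199 199 198 194 191 188 187 193 199 200 201 202 202 202 202 202 200
 192 184 185 194 202 205 205 203 203 204 206 206 207 206 205 204 205 206
 207 207 206 207 207 203 192 176 166 159 152 144 133 122 118 120 121 120
 119 120 124 128 136 151 172 192 203 206 207 206 205 203]
280 [191 198 199 199 200 199 198 197 196 197 197 198 199 200 200 200 201 202
 202 202 200 199 200 202 201 200 199 196 190 183 181 183 185 189 195 199
 201 202 202 201 201 197 185 166 146 125 107  99 103 112 119 122 123 120
 120 120 121 121 121 123 135 164 192 204 206 205 204 202]
```

View pics/w7d.png

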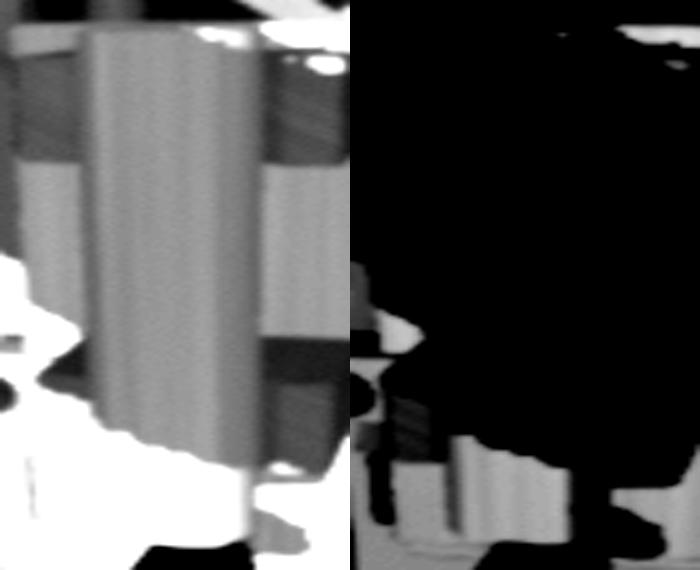

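```bash
python3 - <<'E'
from h import *
S2=np.array([.535,-.0445,.094])
for e in (.045,0,-.06):
  u=np.array([wproj(S2+e*r+.015*(np.cos(t)*up+np.sin(t)*fw)) for t in np.linspace(-1.6,1.9,400)])
  print(e,"silh",u[:,0].min().round(1),u[:,0].max().round(1),"v",u[200,1].round(0))
E
```

```text
0.045 silh 248.4 285.4 v 151.0
0 silh 250.1 285.5 v 206.0
-0.06 silh 252.8 285.5 v 271.0
```

The flat is about 3° from straight up by the corner lines, with the bar seated and both V-blocks supporting it. Next I'll move above the knob and grip it across.

```bash
python3 - <<'E'
from h import *
S2=np.array([.5355,-.0440,.094])
to(S2-.105*r+[0,0,.086],-up,fw)
E
```

```text
shift [ 5.69 -2.72 10.49] rot [-0.006 -0.003  0.193] deg 11.1 dist 12.2
```

step_arm([
  [[1,-1,4,0,0,0.1,0.7],[3,-2,8,0,0,0.19,0.7],[5.7,-2.7,10.5,0,0,0.19,0.7],[5.7,-2.7,10.5,0,0,0.19,0.7],[5.7,-2.7,10.5,0,0,0.19,0.7]],
])

```text
clock: 11.0
position: [0.5301, -0.1491, 0.1796]
tool_rot: [-2.045, 1.566, 2.602]
force: [-0.1, -0.0, -0.6]
grip_width: 0.0592
```

```bash
python3 - <<'E'
from h import *
st();snap("wrist","w8")
S2=np.array([.5355,-.0440,.094])
print(wproj(S2-.105*r+.010*up),wproj(S2-.075*r+.012*up))
E
```

```text
t11.00 p [ 0.5301 -0.1491  0.1796] F [-0.1 -0.  -0.6] w 0.0592 q [-0.44  0.7   0.91  1.89 -0.7   0.91  0.76]
x [-0.004  0.002 -1.   ] y [ 0.998 -0.066 -0.004] z [-0.066 -0.998 -0.002]
[280.42394311 231.42824833] [280.13656242 188.19898986]
```

View pics/w8.png

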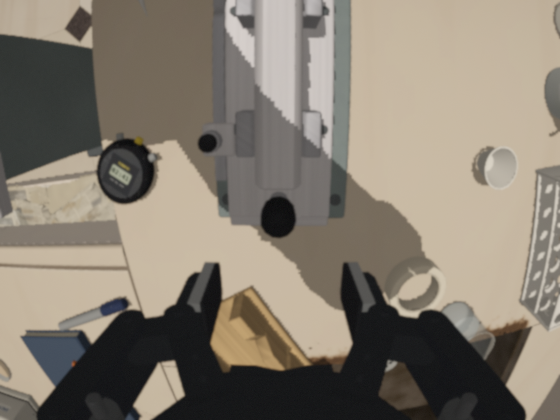

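```bash
python3 - <<'E'
from h import *
im=cv2.imread("pics/w8_raw.png");cv2.imwrite("pics/w8c.png",cv2.resize(im[0:250,200:360],None,fx=4.8,fy=2.4,interpolation=cv2.INTER_CUBIC))
print("knob",wz(278,217,.104),"barend",wz(279,188,.106))
for u,v in [(238,111),(238,157),(319,111),(319,153)]: print(wz(u,v,.09))
E
```

```text
knob [ 0.5283695  -0.13859523  0.104     ] barend [ 0.53035676 -0.11869514  0.106     ]
[ 0.50704493 -0.06994572  0.09      ]
[ 0.50436525 -0.10016424  0.09      ]
[ 0.55885194 -0.07335969  0.09      ]
[ 0.55764691 -0.10092982  0.09      ]
```

View pics/w8c.png

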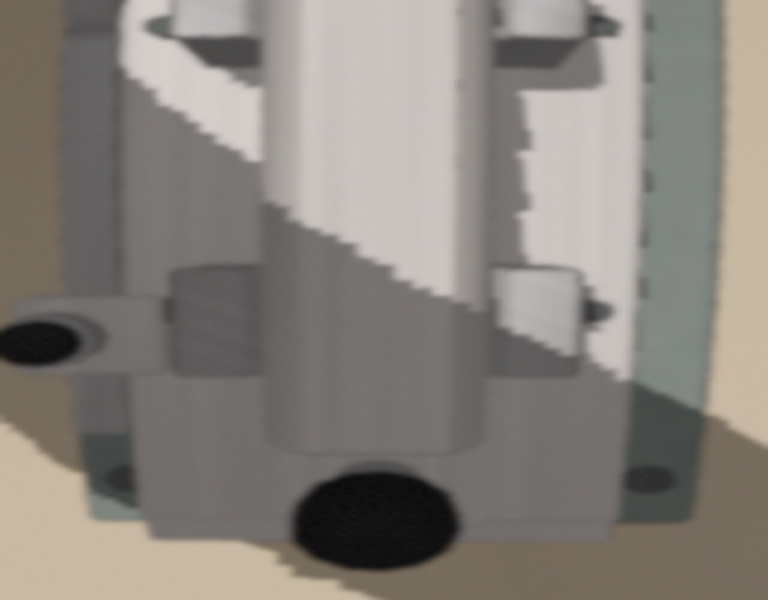

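View pics/t7.png

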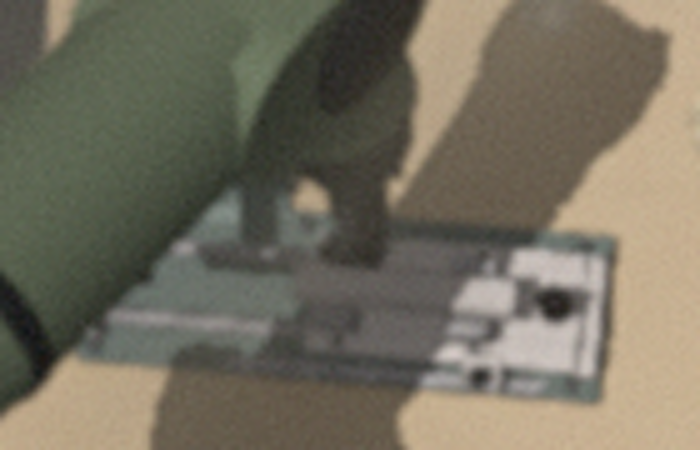

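step_arm([
  [[4,-0.2,-0.8,0,0,0,0.65],[7,-0.2,-0.8,0,0,0,0.65],[8.8,-0.2,-0.8,0,0,0,0.65],[8.8,-0.2,-0.8,0,0,0,0.65],[8.8,-0.2,-0.8,0,0,0,0.4],[8.8,-0.2,-0.8,0,0,0,0.2],[8.8,-0.2,-0.8,0,0,0,0.15],[8.8,-0.2,-0.8,0,0,0,0.15]],
], grip_force=30)

```text
clock: 11.85
position: [0.5283, -0.1402, 0.093]
tool_rot: [-2.171, 1.566, 2.477]
force: [-10.4, 1.5, 9.8]
grip_width: 0.0238
```

```bash
python3 - <<'E'
from h import *
st();snap("wrist","w9");snap("scene","s9",(90,130,250,260),4.8)
to(np.array([.5285,-.1415,.092])+.11*r,-up,fw)
E
```

```text
t11.85 p [ 0.5283 -0.1402  0.093 ] F [-10.4   1.5   9.8] w 0.0238 q [-0.37  0.8   0.78  1.95 -0.84  0.75  0.85]
x [-0.004  0.003 -1.   ] y [ 0.998 -0.065 -0.004] z [-0.065 -0.998 -0.003]
shift [  0.13  -0.03 -10.87] rot [-0.005 -0.003  0.004] deg 0.4 dist 10.9
```

View pics/w9.png

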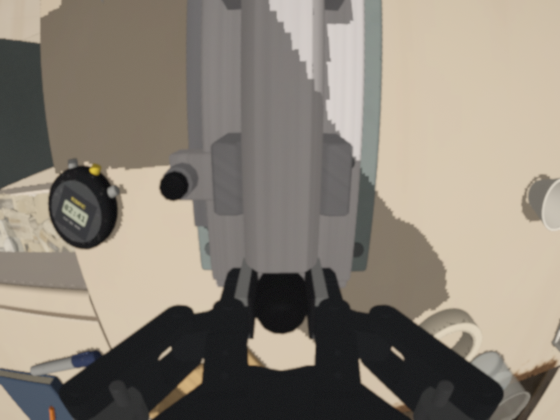

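View pics/s9.png

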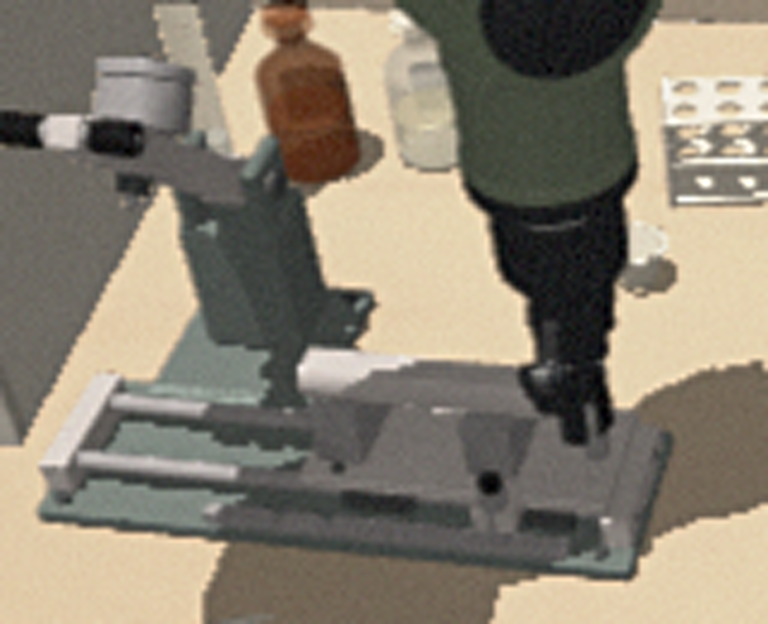

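step_arm([
  [[0,-0.1,-0.4,0,0,0,0.15],[0,-0.1,-1,0,0,0,0.15],[0,-0.1,-2,0,0,0,0.15],[0,-0.1,-3,0,0,0,0.15],[0,-0.1,-4,0,0,0,0.15],[0,-0.1,-5,0,0,0,0.15],[0,-0.1,-6,0,0,0,0.15],[0,-0.1,-7,0,0,0,0.15],[0,-0.1,-7.5,0,0,0,0.15],[0,-0.1,-7.5,0,0,0,0.15]],
])

```text
clock: 12.95
position: [0.5334, -0.0641, 0.0939]
tool_rot: [-2.59, 1.567, 2.059]
force: [7.2, 2.3, -13.6]
grip_width: 0.0232
```

```bash
python3 - <<'E'
from h import *
st();snap("wrist","w10");snap("scene","s10",(90,130,250,260),4.8)
print(np.array([.5283,-.1402])-tool()[0][:2])
E
```

```text
t12.95 p [ 0.5334 -0.0641  0.0939] F [  7.2   2.3 -13.6] w 0.0232 q [-0.52  0.79  0.79  1.98 -0.85  0.74  0.73]
x [-0.002  0.003 -1.   ] y [ 0.998 -0.063 -0.002] z [-0.063 -0.998 -0.003]
[-0.00513123 -0.07614514]
```

View pics/w10.png

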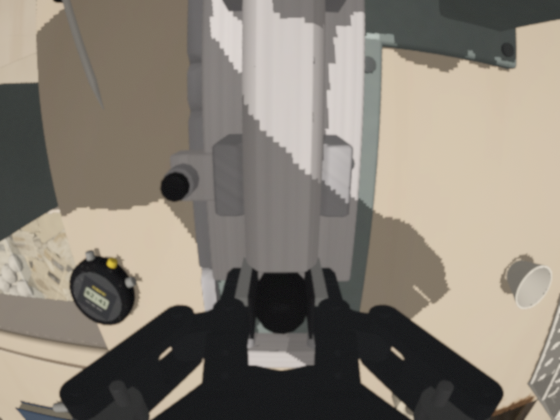

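View pics/s10.png

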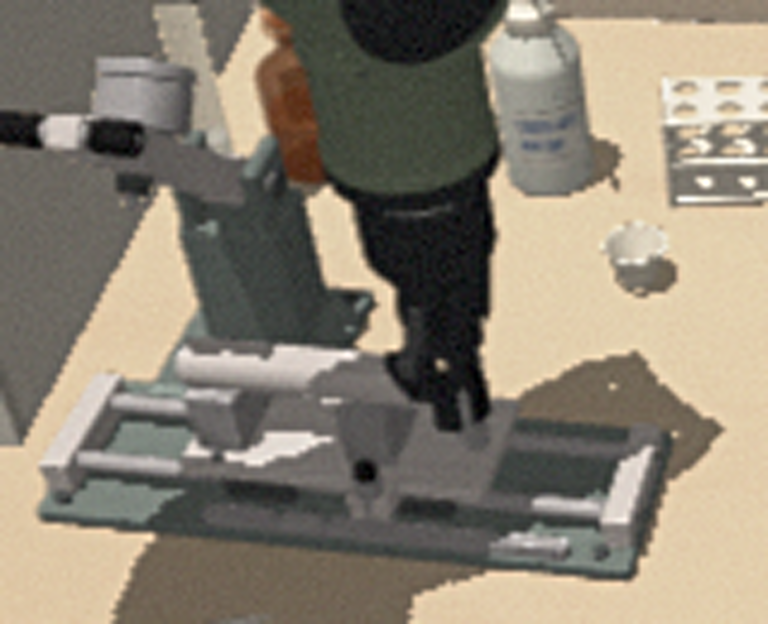

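step_arm([
  [[0.05,0,-1,0,0,0,0.15],[0.05,0.05,-2,0,0,0,0.15],[0.05,0.05,-2.7,0,0,0,0.15],[0.05,0.05,-3.1,0,0,0,0.15],[0.05,0.05,-3.3,0,0,0,0.15],[0.05,0.05,-3.35,0,0,0,0.15],[0.05,0.05,-3.35,0,0,0,0.15]],
])

```text
clock: 13.75
position: [0.536, -0.0302, 0.0938]
tool_rot: [-2.686, 1.566, 1.964]
force: [-5.2, 3.3, -2.8]
grip_width: 0.0235
```

```bash
python3 - <<'E'
from h import *
st()
print(np.linalg.norm(np.array([.5283,-.1402])-tool()[0][:2]))
E
```

```text
t13.75 p [ 0.536  -0.0302  0.0938] F [-5.2  3.3 -2.8] w 0.0235 q [-0.59  0.8   0.79  1.98 -0.86  0.75  0.67]
x [-0.002  0.005 -1.   ] y [ 0.998 -0.063 -0.002] z [-0.063 -0.998 -0.005]
0.11024866227527721
```

step_arm([
  [[0,0,0,0,0,0,0.3],[0,0,0,0,0,0,0.5],[0,0,0,0,0,0,0.55],[0,0,0,0,0,0,0.55],[-3,0,0,0,0,0,0.55],[-7,0,0,0,0,0,0.55],[-10,0,3,0,0,0,0.55],[-12,0,7,0,0,0,0.55],[-12,0,10,0,0,0,0.55]],
])

```text
clock: 14.65
position: [0.5306, -0.1329, 0.2161]
tool_rot: [2.731, 1.566, 1.097]
force: [0.2, 0.7, -0.1]
grip_width: 0.0469
```

```bash
python3 - <<'E'
from h import *
st();snap("wrist","w11");snap("scene","s11",(90,130,250,260),4.8);snap("top","t11",(120,140,260,230),5)
im=cv2.imread("pics/w11_raw.png");cv2.imwrite("pics/w11c.png",cv2.resize(im[0:250,200:360],None,fx=4.8,fy=2.4,interpolation=cv2.INTER_CUBIC))
E
```

```text
t14.65 p [ 0.5306 -0.1329  0.2161] F [ 0.2  0.7 -0.1] w 0.0469 q [-0.5   0.65  0.97  1.88 -0.65  0.97  0.7 ]
x [ 0.002  0.004 -1.   ] y [ 0.998 -0.063  0.002] z [-0.063 -0.998 -0.004]
```

View pics/w11c.png

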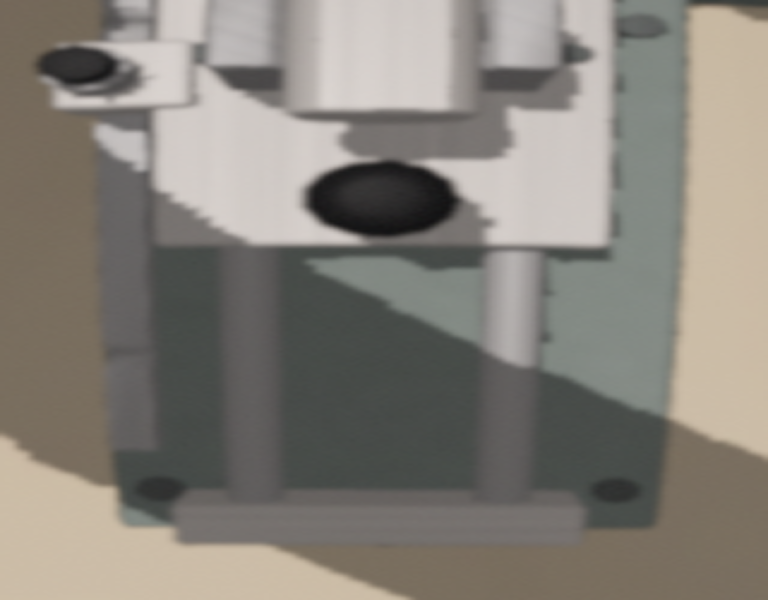

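View pics/s11.png

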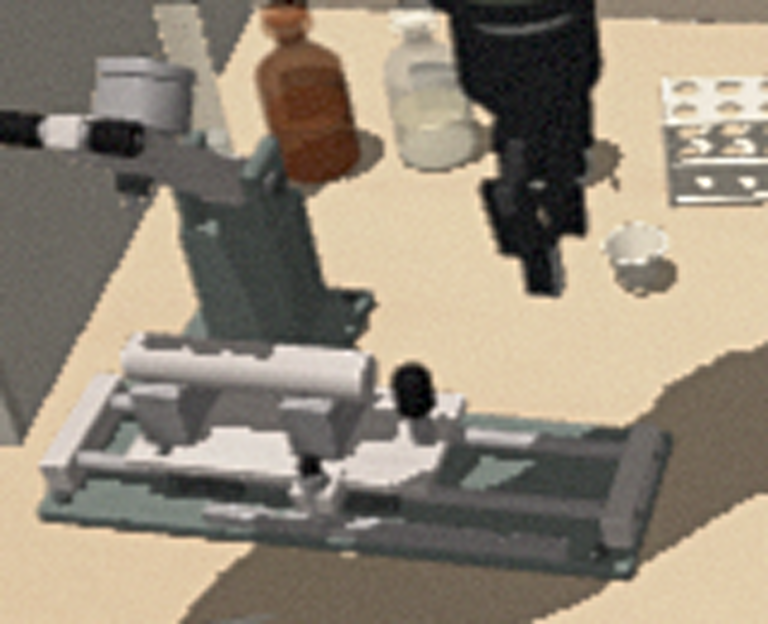

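View pics/t11.png

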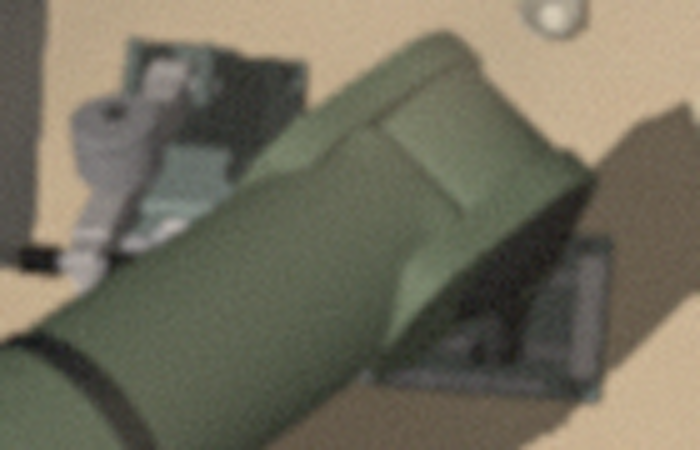

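```bash
python3 - <<'E'
from h import *
k0=pz("scene",90+593/4.8,130+408/4.8,.088);k1=pz("scene",90+412/4.8,130+390/4.8,.088)
print(k0,k1,(k1-k0)@r)
pose=(np.array([.5306,-.1329,.2161]),tool()[1])
print("wrist knob",wz(279.2,83,.104,pose),"bar end",wz(279.5,46.5,.094,pose))
im=cv2.imread("pics/w11_raw.png");g=cv2.cvtColor(im,cv2.COLOR_BGR2GRAY)
for v in (20,30,40,43): print(v,g[v,252:306])
K=wz(279.2,83,.104,pose);S3=np.array([K[0],K[1],.094])+.105*r
B=np.array([.5400,.065,.094])
for e in (-.055,-.065,-.07):
  row=[]
  for ph in (-6,0,6):
    row.append([wproj(B+e*r+.015*(np.cos(a_)*up+np.sin(a_)*fw),pose).round(1).tolist() for a_ in np.radians([ph-36.87,ph+36.87])])
  u=np.array([wproj(B+e*r+.015*(np.cos(t)*up+np.sin(t)*fw),pose) for t in np.linspace(-1.7,1.7,400)])
  print(e,row,"sil",u[:,0].min().round(1),u[:,0].max().round(1))
c=g[0:55,240:320];cv2.imwrite("pics/w11d.png",cv2.resize(np.clip((c.astype(float)-130)*2.1,0,255).astype(np.uint8),None,fx=9,fy=9,interpolation=cv2.INTER_CUBIC))
E
```

```text
[ 0.5260709  -0.14756174  0.088     ] [ 0.53493872 -0.03659879  0.088     ] 0.11129355574793783
wrist knob [ 0.53488293 -0.03686945  0.104     ] bar end [ 0.53688883 -0.00882055  0.094     ]
20 [183 181 176 165 148 136 133 140 149 158 164 169 175 181 192 203 208 209
 208 206 205 205 207 208 208 208 208 206 205 204 204 206 206 206 205 204
 204 204 205 204 201 189 168 152 145 137 129 123 132 146 158 170 183 190]
30 [ 74  73  73  74  75  77  96 125 148 159 166 171 176 182 195 206 210 210
 209 207 206 207 209 209 210 209 209 208 206 205 205 206 207 207 207 205
 205 206 206 205 200 186 166 153 146 138 127 113  94  82  77  77  76  75]
40 [149 132 120 115 115 117 123 137 151 160 167 173 177 184 197 209 213 212
 209 208 207 209 210 211 211 210 210 209 207 207 207 208 209 208 207 206
 206 207 207 206 200 180 161 152 146 138 129 119 115 115 116 117 118 120]
43 [199 190 175 148 127 121 125 138 152 161 168 173 177 184 195 206 210 209
 208 206 206 207 208 209 209 208 207 206 205 204 205 205 206 206 205 205
 205 205 206 206 200 184 164 152 145 138 129 119 114 115 116 118 120 124]
-0.055 [[[262.7, 19.0], [288.5, 18.0]], [[264.4, 18.6], [290.4, 18.4]], [[266.2, 18.3], [292.1, 18.7]]] sil 257.0 298.2
-0.065 [[[262.8, 32.3], [288.6, 31.4]], [[264.5, 32.0], [290.5, 31.7]], [[266.3, 31.7], [292.2, 32.0]]] sil 257.0 298.3
-0.07 [[[262.8, 39.0], [288.7, 38.2]], [[264.5, 38.7], [290.6, 38.5]], [[266.3, 38.5], [292.3, 38.7]]] sil 257.0 298.4
```

View pics/w11d.png

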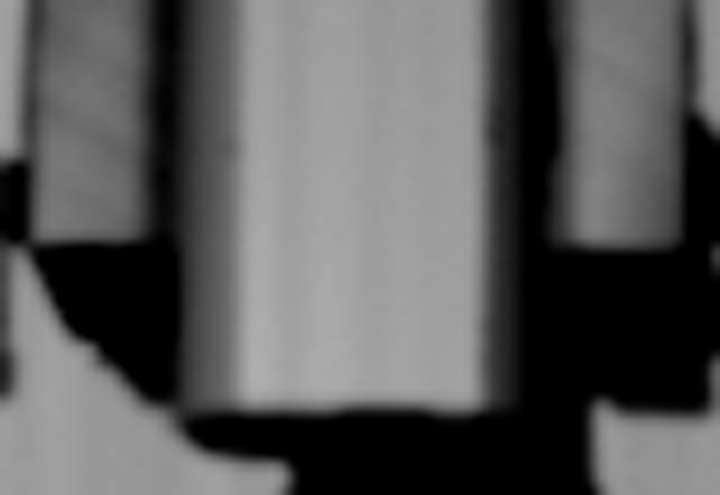

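```bash
python3 - <<'E'
from h import *
def ray(n,u,v):
    c=eyes.get_calibration(n);T=np.linalg.inv(c["camera_from_world"]);d=T[:3,:3]@np.array([(u-c["cx"])/c["fx"],(v-c["cy"])/c["fy"],1]);return T[:3,3],d/np.linalg.norm(d)
def tri(*rs):
    A=sum(np.eye(3)-np.outer(d,d) for o,d in rs);B=sum((np.eye(3)-np.outer(d,d))@o for o,d in rs);p=np.linalg.solve(A,B)
    return p,[np.linalg.norm((np.eye(3)-np.outer(d,d))@(p-o)).round(4) for o,d in rs]
for nm,t,s in [("left",(50,312),(15,128)),("mid",(102,313),(62,131)),("right",(156,320),(118,136))]:
    p,e=tri(ray("top",120+t[0]/6,140+t[1]/6),ray("scene",90+s[0]/4.8,130+s[1]/4.8));print(nm,p.round(4),e)
E
```

```text
left [0.5198 0.1424 0.2832] [np.float64(0.0012), np.float64(0.0012)]
mid [0.5198 0.1167 0.2823] [np.float64(0.0013), np.float64(0.0013)]
right [0.5173 0.0876 0.2821] [np.float64(0.0008), np.float64(0.0008)]
```

```bash
python3 - <<'E'
from h import *
H=np.array([.519,.116,.34]);L=np.array([.471,.116,.235])
for y in (r,-r,fw):
  q=ik(H,-up,y);q=ik(L,-up,y,q)
import h;print("now e,w",h._e.round(3),h._w.round(3))
E
```

```text
q [-0.83  0.34  0.66  1.75 -0.23  1.13  1.41] res 0.0 elbow [0.151 0.084 0.806] wrist [0.522 0.115 0.64 ]
q [-0.84  0.38  0.61  2.   -0.29  0.84  1.45] res 0.0 elbow [0.163 0.1   0.799] wrist [0.474 0.115 0.535]
q [-1.18  0.7   1.42  1.76 -0.72  1.33 -1.23] res 0.0 elbow [0.152 0.279 0.729] wrist [0.516 0.118 0.64 ]
q [-1.22  0.75  1.34  2.02 -0.84  1.1  -1.12] res 0.0 elbow [0.151 0.303 0.712] wrist [0.468 0.118 0.535]
q [-1.13  0.56  1.23  1.76 -0.56  1.23  0.19] res 0.0 elbow [0.144 0.213 0.768] wrist [0.518 0.114 0.64 ]
q [-1.15  0.59  1.15  2.02 -0.67  0.97  0.28] res 0.0 elbow [0.149 0.231 0.758] wrist [0.47  0.114 0.535]
now e,w [0.287 0.103 0.739] [ 0.529 -0.136  0.514]
```

```bash
python3 - <<'E'
from h import *
to((.517,.116,.37),-up,r); to((.52,-.1,.37))
E
```

```text
shift [-15.5   -2.92 -24.78] rot [-1.578 -0.005 -0.002] deg 90.4 dist 29.4
shift [-15.6   -1.2   -3.25] rot [0. 0. 0.] deg 0.0 dist 16.0
```

step_arm([
  [[-5,-0.5,0,-0.15,0,0,0],[-10,-1,-0.5,-0.3,0,0,0],[-15,-1.3,-1,-0.45,0,0,0],[-15.5,-1.5,-5,-0.6,0,0,0],[-15.5,-2,-10,-0.75,0,0,0],[-15.5,-2.5,-15,-0.9,0,0,0],[-15.5,-2.9,-20,-1.05,0,0,0],[-15.5,-2.9,-24.8,-1.2,0,0,0],[-15.5,-2.9,-24.8,-1.35,0,0,0],[-15.5,-2.9,-24.8,-1.5,0,0,0]],
])

```text
clock: 15.8
position: [0.5168, 0.1188, 0.3695]
tool_rot: [2.083, 1.566, 1.957]
force: [0.1, -0.5, 0.0]
grip_width: 0.0001
```

```bash
python3 - <<'E'
from h import *
st();snap("wrist","w12");snap("scene","s12",(60,60,260,240),4)
to((.517,.116,.33),-up,r)
E
```

```text
t15.80 p [0.5168 0.1188 0.3695] F [ 0.1 -0.5  0. ] w 0.0001 q [-0.9   0.32  0.74  1.72 -0.24  1.19  1.35]
x [-0.002  0.004 -1.   ] y [0.126 0.992 0.004] z [ 0.992 -0.126 -0.002]
shift [ 3.98 -0.14  0.03] rot [-0.073 -0.002 -0.005] deg 4.2 dist 4.0
```

View pics/w12.png

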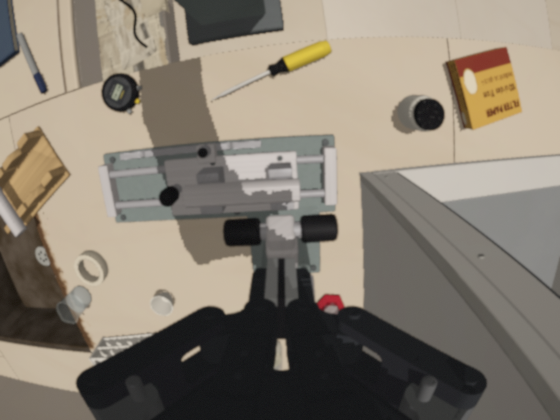

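View pics/s12.png

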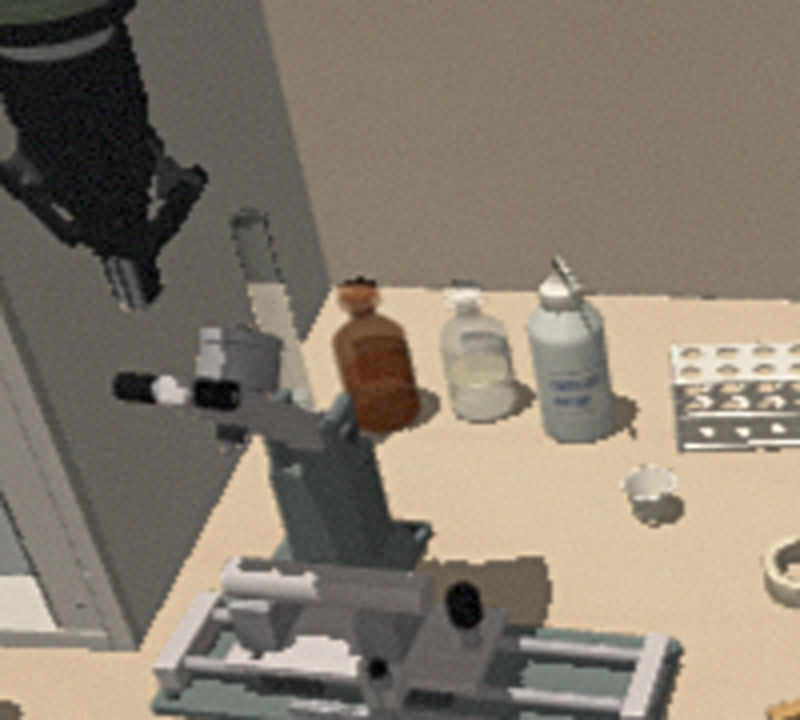

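```bash
python3 - <<'E'
from h import *
print(wz(280,230,.285),wz(242,232,.285),wz(318,228,.285), wproj([.519,.116,.292]))
E
```

```text
[0.51883722 0.1162934  0.285     ] [0.51690385 0.09008437 0.285     ] [0.52091349 0.14236104 0.285     ] [279.61012619 234.38560808]
```

step_arm([
  [[3,-0.2,0.2,-0.07,0,0,0],[4.5,-0.2,0.2,-0.07,0,0,0],[5.0,-0.2,0.2,-0.07,0,0,0],[5.3,-0.2,0.2,-0.07,0,0,0],[5.3,-0.2,0.2,-0.07,0,0,0]],
])

```text
clock: 16.4
position: [0.5187, 0.1153, 0.3171]
tool_rot: [1.848, 1.566, 1.784]
force: [-0.2, 0.7, -0.1]
grip_width: -0.0003
```

```bash
python3 - <<'E'
from h import *
st()
for a in (.7,.6,.5,.42,.36,.3): 
  print(a);to((.660-.2*np.cos(a),.116,.14+.2*np.sin(a)+.032),-up,r)
E
```

```text
t16.40 p [0.5187 0.1153 0.3171] F [-0.2  0.7 -0.1] w -0.0003 q [-0.85  0.37  0.7   1.79 -0.28  1.08  1.46]
x [-0.001  0.005 -1.   ] y [0.064 0.998 0.005] z [ 0.998 -0.064 -0.001]
0.7
shift [ 1.63 -0.02 -1.17] rot [-0.005 -0.001 -0.005] deg 0.4 dist 2.0
0.6
shift [ 3.22 -0.1  -2.37] rot [-0.005 -0.001 -0.005] deg 0.4 dist 4.0
0.5
shift [ 4.93 -0.18 -3.42] rot [-0.005 -0.001 -0.005] deg 0.4 dist 6.0
0.42
shift [ 6.36 -0.23 -4.12] rot [-0.005 -0.001 -0.005] deg 0.4 dist 7.6
0.36
shift [ 7.47 -0.26 -4.58] rot [-0.005 -0.001 -0.005] deg 0.4 dist 8.8
0.3
shift [ 8.61 -0.29 -4.96] rot [-0.005 -0.001 -0.005] deg 0.4 dist 9.9
```

step_arm([
  [[0.8,0,-0.5,0,0,0,0],[1.6,0,-1.1,0,0,0,0],[2.4,-0.1,-1.7,0,0,0,0],[3.2,-0.1,-2.3,0,0,0,0],[3.2,-0.1,-2.3,0,0,0,0]],
])

```text
clock: 16.9
position: [0.4947, 0.1161, 0.2844]
tool_rot: [2.061, 1.566, 1.997]
force: [-0.4, -0.4, 0.6]
grip_width: 0.0001
```

```bash
python3 - <<'E'
from h import *
st();snap("scene","s13",(60,60,260,240),4)
E
```

```text
t16.90 p [0.4947 0.1161 0.2844] F [-0.4 -0.4  0.6] w 0.0001 q [-0.87  0.37  0.69  1.89 -0.28  0.98  1.45]
x [-0.002  0.005 -1.   ] y [0.064 0.998 0.005] z [ 0.998 -0.064 -0.002]
```

View pics/s13.png

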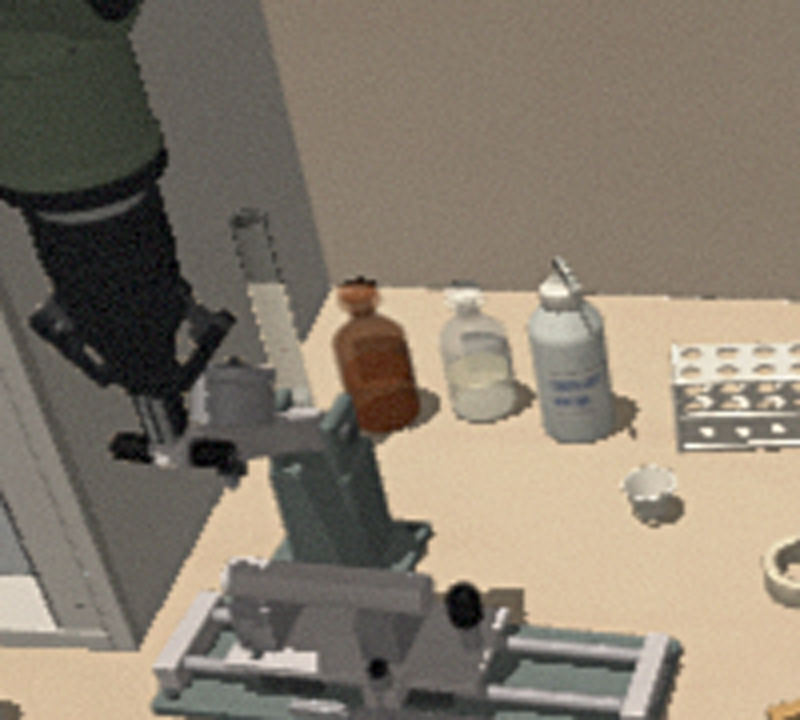

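step_arm([
  [[0.8,0,-0.55,0,0,0,0],[1.7,-0.1,-1.1,0,0,0,0],[2.5,-0.1,-1.5,0,0,0,0],[3.2,-0.1,-1.8,0,0,0,0],[4,-0.1,-2.2,0,0,0,0],[4.6,-0.1,-2.4,0,0,0,0],[5,-0.1,-2.5,0,0,0,0],[5,-0.1,-2.5,0,0,0,0]],
])

```text
clock: 17.75
position: [0.4701, 0.1168, 0.2346]
tool_rot: [2.019, 1.566, 1.954]
force: [-0.3, -0.3, -0.0]
grip_width: -0.0001
```

```bash
python3 - <<'E'
from h import *
st();snap("scene","s14",(60,60,260,240),4)
E
```

```text
t17.75 p [0.4701 0.1168 0.2346] F [-0.3 -0.3 -0. ] w -0.0001 q [-0.87  0.39  0.66  2.   -0.32  0.85  1.48]
x [-0.002  0.004 -1.   ] y [0.064 0.998 0.004] z [ 0.998 -0.064 -0.002]
```

View pics/s14.png

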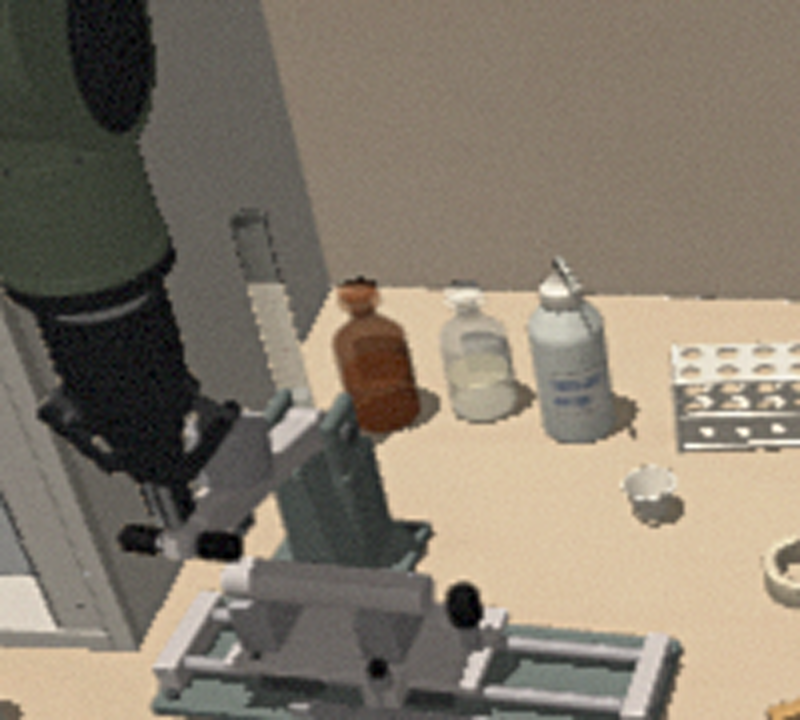

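Force is near zero and the arm appears to be sinking by itself. I'll retreat straight up and wait.

step_arm([
  [[-2,0,-0.5,0,0,0,0],[-6,0,-1,0,0,0,0],[-10,0,-2,0,0,0,0],[-14,0,-3,0,0,0,0],[-16,0,-4,0,0,0,0],[-16,0,-4,0,0,0,0],[-16,0,-4,0,0,0,0],[-16,0,-4,0,0,0,0],[-16,0,-4,0,0,0,0],[-16,0,-4,0,0,0,0]],
])

```text
clock: 18.8
position: [0.4307, 0.1185, 0.3944]
tool_rot: [2.19, 1.567, 2.126]
force: [0.2, -0.8, 0.5]
grip_width: 0.0002
```

step_arm([
  [[0,0,0,0,0,0,0],[0,0,0,0,0,0,0],[0,0,0,0,0,0,0],[0,0,0,0,0,0,0],[0,0,0,0,0,0,0],[0,0,0,0,0,0,0],[0,0,0,0,0,0,0],[0,0,0,0,0,0,0],[0,0,0,0,0,0,0],[0,0,0,0,0,0,0]],
])

```text
clock: 19.8
position: [0.4307, 0.1185, 0.3944]
tool_rot: [2.177, 1.567, 2.112]
force: [0.0, 1.3, -0.9]
grip_width: -0.0003
```

step_arm([
  [[0,0,0,0,0,0,0],[0,0,0,0,0,0,0],[0,0,0,0,0,0,0],[0,0,0,0,0,0,0],[0,0,0,0,0,0,0],[0,0,0,0,0,0,0],[0,0,0,0,0,0,0],[0,0,0,0,0,0,0],[0,0,0,0,0,0,0],[0,0,0,0,0,0,0]],
])

```text
clock: 20.8
position: [0.4307, 0.1185, 0.3945]
tool_rot: [2.167, 1.567, 2.102]
force: [-0.3, 0.6, 0.3]
grip_width: -0.0001
```

```bash
python3 - <<'E'
from h import *
st();snap("scene","s15",(60,100,260,260),4);snap("wrist","w15");snap("top","t15",(100,110,340,270),3.3)
E
```

```text
t20.80 p [0.4307 0.1185 0.3945] F [-0.3  0.6  0.3] w -0.0001 q [-1.09  0.1   0.76  1.86 -0.08  1.21  1.21]
x [-0.002  0.004 -1.   ] y [0.065 0.998 0.003] z [ 0.998 -0.065 -0.002]
```

View pics/s15.png

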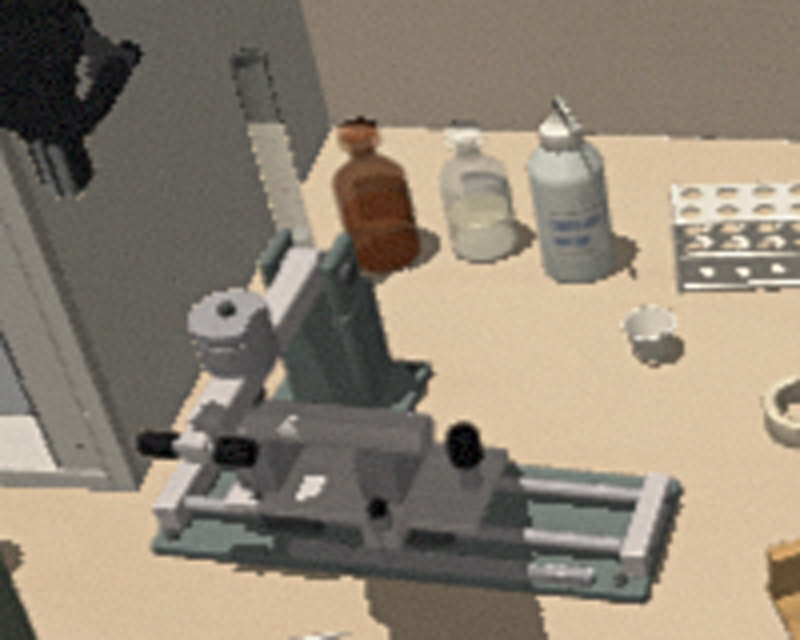

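View pics/w15.png

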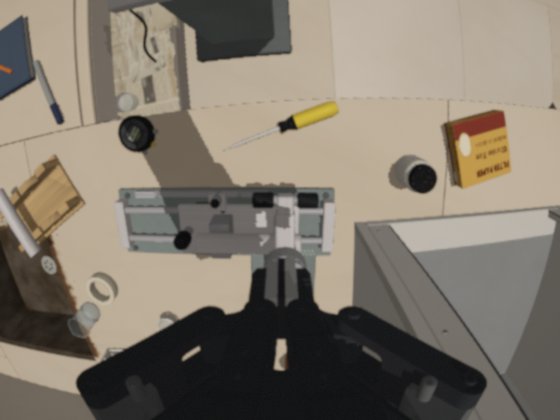

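View pics/t15.png

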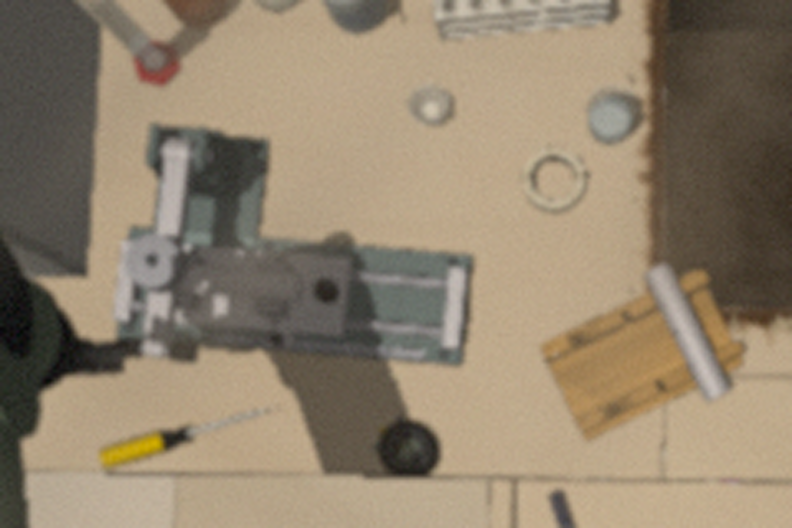

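```bash
python3 - <<'E'
from h import *
im=cv2.imread("pics/w15_raw.png");cv2.imwrite("pics/w15c.png",cv2.resize(im[175:265,110:345],None,fx=3.4,fy=5,interpolation=cv2.INTER_CUBIC))
im=cv2.imread("pics/s15_raw.png");cv2.imwrite("pics/s15c.png",cv2.resize(im[190:250,90:190],None,fx=8,fy=8,interpolation=cv2.INTER_CUBIC))
for a in (-.02,0,.014,.025,.06):
  Pm=np.array([.662-.2*np.cos(a),.1165,.14+.2*np.sin(a)])
  print(a,[( (proj("scene",Pm+k*r)-[90,190])*8).round(0).tolist() for k in (.027,0,-.027)])
E
```

```text
-0.02 [[88.0, 187.0], [165.0, 194.0], [241.0, 200.0]]
0 [[85.0, 178.0], [162.0, 185.0], [238.0, 192.0]]
0.014 [[83.0, 172.0], [159.0, 179.0], [236.0, 185.0]]
0.025 [[81.0, 167.0], [158.0, 174.0], [235.0, 181.0]]
0.06 [[76.0, 151.0], [153.0, 158.0], [230.0, 165.0]]
```

View pics/s15c.png

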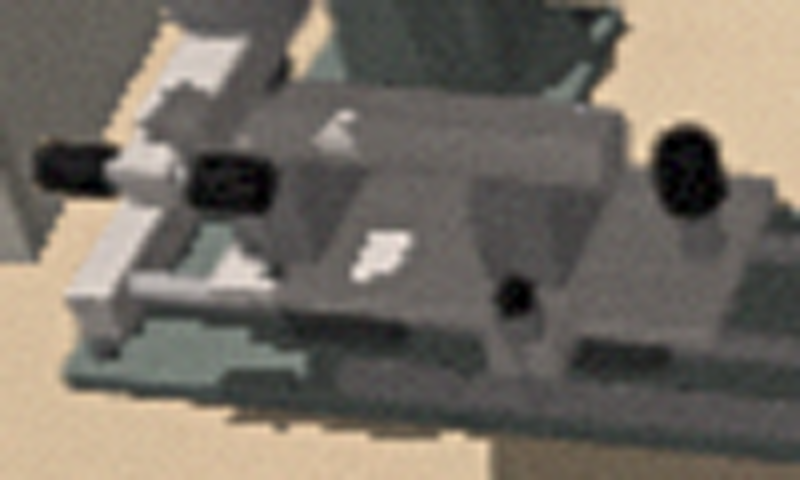

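View pics/w15c.png

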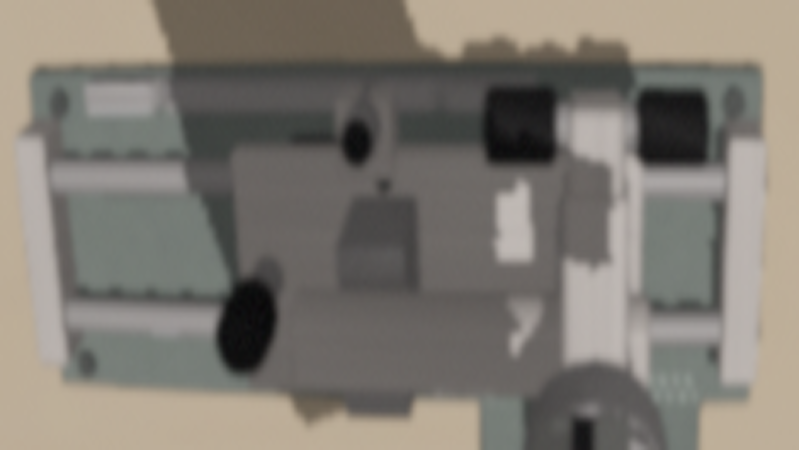

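step_arm([
  [[-2,0,-2,0,0,0,0],[-2,0,-2,0,0,0,0],[-2,0,-2,0,0,0,0],[-2,0,-2,0,0,0,0],[-2,0,-2,0,0,0,0],[-2,0,-2,0,0,0,0],[-2,0,-2,0,0,0,0],[-2,0,-2,0,0,0,0]],
])

```text
clock: 21.75
position: [0.4108, 0.1196, 0.4144]
tool_rot: [2.262, 1.567, 2.197]
force: [0.1, -0.2, 0.4]
grip_width: -0.0001
```

```bash
python3 - <<'E'
from h import *
st()
f=[cv2.cvtColor(eyes.grab_frame("scene"),cv2.COLOR_RGB2GRAY).astype(float) for _ in range(4)]
a0=cv2.cvtColor(cv2.imread("pics/s15_raw.png"),cv2.COLOR_BGR2GRAY).astype(float);m=np.mean(f,0)
d=np.abs(m-a0)[195:235,90:190];print("maxdiff",d.max(),d.mean())
s11=cv2.cvtColor(cv2.imread("pics/s11_raw.png"),cv2.COLOR_BGR2GRAY)
def cen(g,x0,x1,y0,y1,th=45):
    w=np.clip(th-g[y0:y1,x0:x1],0,None);Y,X=np.mgrid[y0:y1,x0:x1];return (w*X).sum()/w.sum(),(w*Y).sum()/w.sum()
print("grips",cen(m,93,104,205,216),cen(m,113,126,206,219),"knob",cen(m,170,182,203,219))
K=np.array([.5349,-.0369,.088]);print("knob pred",proj("scene",K))
for hx in (.664,):
 for a in (-.02,0,.014,.025):
  Pm=K+[0,0,0];base=np.array([.5349,-.0369,0])+.1535*r
  Pm=base+.12*fw-.2*np.cos(a)*fw+.012*0*r+(.14+.2*np.sin(a))*up
  Pm=Pm+ (.1165-Pm[1])*r
  print(a,proj("scene",Pm+.027*r).round(2),proj("scene",Pm-.027*r).round(2))
E
```

```text
t21.75 p [0.4108 0.1196 0.4144] F [ 0.1 -0.2  0.4] w -0.0001 q [-1.13  0.03  0.75  1.86 -0.03  1.26  1.13]
x [-0.002  0.003 -1.   ] y [0.065 0.998 0.003] z [ 0.998 -0.065 -0.003]
maxdiff 118.0 5.00475
grips (np.float64(98.75214822771214), np.float64(211.1283566058002)) (np.float64(118.46795366795367), np.float64(212.59858429858429)) knob (np.float64(175.70690053081006), np.float64(211.3871451650127))
knob pred [175.93344936 211.26354127]
-0.02 [101.3 212.9] [120.4  214.55]
0 [100.88 211.83] [120.03 213.48]
0.014 [100.6  211.06] [119.78 212.71]
0.025 [100.38 210.45] [119.58 212.1 ]
```

```bash
python3 - <<'E'
from h import *
to((.531,-.110,.22),-up,fw);to((.45,-.110,.3))
E
```

```text
shift [ 19.34 -22.21  13.53] rot [ 1.565e+00 -5.000e-03 -1.000e-03] deg 89.7 dist 32.4
shift [ 11.36 -22.7    5.43] rot [0. 0. 0.] deg 0.0 dist 26.0
```

step_arm([
  [[0,-5,1,0.15,0,0,0],[0,-10,3,0.3,0,0,0],[3,-15,5,0.45,0,0,0],[7,-19,8,0.6,0,0,0],[11,-22,11,0.75,0,0,0],[15,-22.2,13.5,0.9,0,0,0],[18,-22.2,13.5,1.05,0,0,0],[19.3,-22.2,13.5,1.2,0,0,0],[19.3,-22.2,13.5,1.35,0,0,0],[19.3,-22.2,13.5,1.5,0,0,0]],
])

```text
clock: 22.95
position: [0.5305, -0.1103, 0.2195]
tool_rot: [-2.238, 1.566, 2.473]
force: [0.6, 0.4, 0.2]
grip_width: -0.0002
```

step_arm([
  [[0,0,0,0.065,0,0,0],[0,0,0,0.065,0,0,0]],
])

```text
clock: 23.15
position: [0.5305, -0.1101, 0.2191]
tool_rot: [-1.949, 1.566, 2.697]
force: [-0.5, -0.7, 0.5]
grip_width: 0.0001
```

```bash
python3 - <<'E'
from h import *
st();pose=snap("wrist","w16");snap("scene","s16",(90,190,190,250),8)
im=cv2.imread("pics/w16_raw.png");g=cv2.cvtColor(im,cv2.COLOR_BGR2GRAY)
cv2.imwrite("pics/w16c.png",cv2.resize(im[0:150,200:360],None,fx=4.8,fy=4,interpolation=cv2.INTER_CUBIC))
for v in (20,35,50,60): print(v,g[v,250:308])
B=np.array([.5400,.065,.094])
for e in (-.04,-.055,-.065):
  row=[[wproj(B+e*r+.015*(np.cos(a_)*up+np.sin(a_)*fw),pose).round(1).tolist() for a_ in np.radians([ph-36.87,ph+36.87])] for ph in (-6,0,6)]
  u=np.array([wproj(B+e*r+.015*(np.cos(t)*up+np.sin(t)*fw),pose) for t in np.linspace(-1.7,1.7,400)])
  print(e,row,"sil",u[:,0].min().round(1),u[:,0].max().round(1))
E
```

```text
t23.15 p [ 0.5305 -0.1101  0.2191] F [-0.5 -0.7  0.5] w 0.0001 q [-0.58  0.68  1.04  1.88 -0.69  1.    0.7 ]
x [-0.005  0.002 -1.   ] y [ 0.998 -0.067 -0.005] z [-0.067 -0.998 -0.002]
20 [178 178 178 178 178 177 177 174 169 164 163 159 150 150 156 162 167 172
 178 187 198 203 203 202 200 200 201 202 204 204 204 203 203 201 201 201
 201 202 201 201 201 202 202 202 200 192 175 156 147 140 133 123 114 118
 130 139 149 158]
35 [181 182 183 183 182 181 180 176 165 151 139 135 140 149 157 164 169 174
 180 191 202 206 206 204 202 202 203 205 205 206 206 205 204 202 202 202
 203 203 203 203 202 203 203 203 201 194 177 159 149 142 133 123 122 137
 151 164 176 185]
50 [185 184 184 183 183 181 179 173 162 147 136 134 142 151 160 167 171 176
 184 195 205 208 208 206 204 204 204 206 207 207 207 207 205 204 203 204
 205 205 205 204 204 204 204 205 203 196 176 158 149 142 134 128 132 143
 153 166 180 189]
60 [107  83  76  75  74  75  74  73  72  73  81 104 134 152 161 167 172 177
 185 197 206 209 210 208 206 205 206 208 209 208 208 207 206 205 204 205
 205 206 206 205 204 204 205 205 204 195 178 159 150 142 134 121 104  86
  78  77  77  76]
-0.04 [[[265.5, 29.6], [291.1, 28.8]], [[267.2, 29.3], [292.9, 29.0]], [[269.0, 29.0], [294.6, 29.3]]] sil 259.7 300.6
-0.055 [[[265.6, 49.7], [291.2, 49.0]], [[267.3, 49.4], [293.1, 49.2]], [[269.1, 49.2], [294.7, 49.4]]] sil 259.8 300.7
-0.065 [[[265.8, 63.3], [291.3, 62.7]], [[267.4, 63.1], [293.1, 62.9]], [[269.2, 62.9], [294.8, 63.0]]] sil 260.0 300.8
```

View pics/w16c.png

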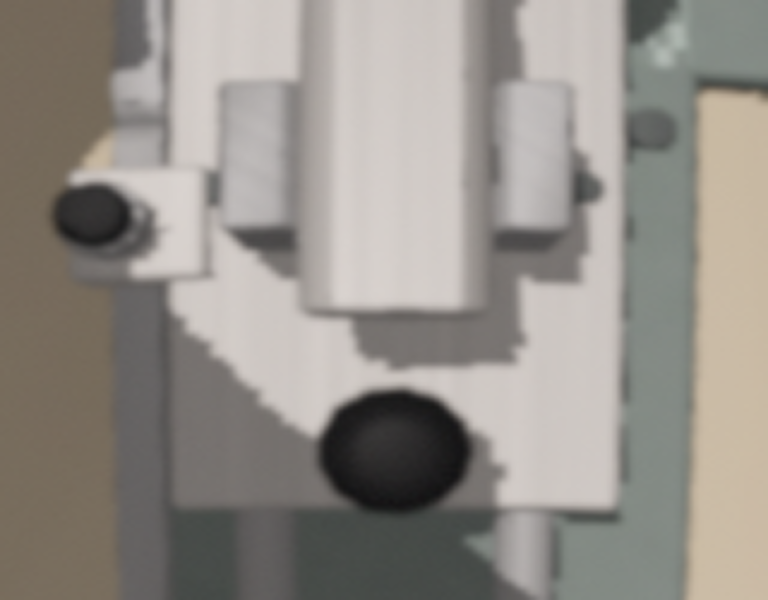

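View pics/s16.png

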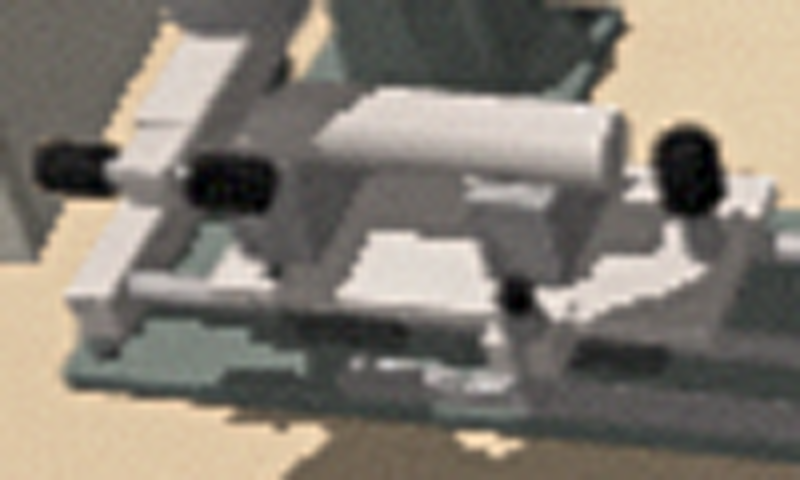

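```bash
python3 -c "
from workcell import bot
print(bot.job_done(), bot.observe()['clock'])"
```

```text
the job is handed in; nothing more can be done
the job is handed in; nothing more can be done
```

I finished the job and handed it in at about 23 s; no verdict was reported. The last check of the arm's angle was not conclusive.

**What I did**
1. I gripped the flatted bar upright in the stand, because the tilt needed to match its flat there ran into joint limits.
2. I tilted it about 34° over the carriage, so the flat came up, and released it in both V-blocks.
3. I gripped the push knob and moved the carriage 110 mm into the next station, then let go.
4. I pressed the handle down with closed fingers until the arm sank on its own, then backed off to clear air.

**What the last checks showed**
- **Flat:** about 3° from straight up, judged from its edges in the wrist picture (limit 10°).
- **Bar position:** both V-blocks carry it. It sits 1.5 mm from the seat point along the rail by the last picture of its end. An earlier, probably biased view gave about 5 mm (limit 14 mm).
- **Carriage travel:** 110.2 mm from the tool position and 111.3 mm from the scene camera (limit 110 ± 3.5 mm).
- **Loading arm:** down, with the handle in the same place in the last two scene pictures. The scene camera put its angle at 0 to 0.015 rad, with an error of about 0.02. That error is too large to confirm the 0.014 limit, but with the flat facing up the ball should be resting on it.
- **Other things:** the plain bar, screwdriver, stopwatch and tape looked undisturbed in the top view. I did not measure them.
- **Robot:** it touched nothing at hand-in.

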